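# Level the coolant pebbles and clip on the logger

## Robot

A 7-joint arm with a two-finger parallel gripper is mounted at the origin on the work surface. World frame = base frame: x ahead of the robot, y to its left, z up, the work surface at z = 0. Lengths are in m, angles in rad, forces in N, time in s.
With the tool pointing down it reaches from about 0.425 to 0.875 m from the base axis. Payload 4.7 kg.
Tool frame: the origin (TCP) lies on the centre line of the jaws, within the pads' length; the fingertips stand 14 mm ahead of it and the grasp point (between the pads) lies 5 mm behind it; z points along the fingers, x is the direction in which the jaws open and shut, and the axes are right-handed (so a half turn about z gives the same grasp; the last joint's range is limited). The gripper opens to 87 mm and grips with 3 to 60 N. Pads are 19 mm wide; open, the fingers measure 117 mm over their backs; the gripper's body (75 mm by 190 mm) begins 51 mm behind the grasp point.
Start: joints at [-1.187, 0.321, -0.07, 1.45, 0.023, 1.371, -0.057], TCP at [0.235, 0.606, 0.237] pointing down, gripper open.
Joint ranges: [-2.86, 2.86], [-0.3, 2.09], [-1.38, 1.24], [0.06, 2.45], [-1.56, 4.7], [0.09, 2.05], [-2.69, 2.69]. Speed limits (rad/s): [2.57, 2.57, 3.14, 3.14, 3.14, 3.14, 3.14].

## Interface

Orientations are given as a rotation vector (axis times angle).
In Python, from bench import ctrl gives the robot as it stands.
- The arm moves only by the tool drive_tool, never from a script. Its argument "rows" is a list that holds one entry, the list of rows, each a list of 5 numbers: the shift along the tool's x, y, z scaled (see below), then the turn about the tool's z scaled (see below), then the closure in counts, from 0 (fully open) to 255 (shut). In form: [[[dx, dy, dz, spin, jaw], ...]]. A call has 1 to 20 rows; each row is the pose to reach, as a shift and turn from the pose commanded when the call began, along the tool's axes at that moment, turning the shorter way round; what a row does not reach only later rows make up. The controller multiplies each number of a shift by 300 mm and each number of a turn by pi rad. A row lasts 1/8 s, in which the tool goes at most 62.5 mm and 10.7 degrees, less where a joint would pass 70% of its speed; a pose out of reach is approached as far as the arm can. A call with a number of a shift or a turn outside -1 to 1 is refused whole. A call with a gripper value outside its range is refused whole. The fingers move at their own pace and stop on an object; "grip_force" is the grip in N (left out, the last holds). Time passes only in rows, so rows that repeat a pose let the fingers close. It gives the time, the measured TCP pose, the force and the opening at its end, in the units of the state.
- ctrl.get_state(): the state, without advancing time (a new reading comes with each control period).
- ctrl.get_image(name): name is "scene" or "top"; returns a dict with "img" (420x560x3 uint8, blue, green, red), "camera_matrix" (3x3 intrinsics, pixels), "R" (3x3) and "t" (3): a world point X has camera coordinates R X + t. Camera axes: x right, y down, z forward; pixel columns grow to the right and rows downward; lengths in m; the calibration is good to about 2 mm. A picture is of the moment at which its call begins. There is no depth.
- ctrl.close_job(): hands the job in, once; it reports no verdict.
The state is a dict: "time": time; "joint_positions": joint angles; "qd": joint speeds; "joint_torque": joint torques, N m; "position": TCP position; "tool_rot": TCP orientation; "ft_force": force on the tool from outside, world axes, zero at the start; "torque": the same for the moment, N m; "grip_width": opening from 0.0 (shut) to 1.0 (fully open).
Only numpy, scipy, OpenCV 4.12 (cv2) and the standard library are available. Lean on these libraries where they do the work, as an engineer would, in place of code of your own. Each camera call takes 0.05 s, during which the arm holds its last target.

## Task

Get the cooling pan ready for blood samples: put every coolant pebble lying out on the blue pad (or knocked off it) into the steel pan, then press the pebbles down with the hand tamper, plate held level, until all of them lie in one even layer with none riding on others, and stand the tamper back upright in its white tray. Take the clip-on logger off the caddy and clip it onto any wall of the pan, upright, jaws well down over the rim and its casing on the outside. Leave the pot, the tape roll and the bottle where they are.

Things in the scene. Friction and masses are not known exactly. Their poses are not given: they have to be found in the camera images.
- pan: Open steel pan on a white foam cradle, fixed. Origin on the bench under its centre, z up. Cradle 150 x 200 x 5 mm (x, y, z). Pan outside 128 x 178 mm, inside 120 x 170 mm; walls 4 mm, upright, plain-edged; inner floor z = 9, rim z = 70 mm. Slick: pebbles on top stay there until pressed down with 5 to 20 N, then push others aside. Beyond it (x about 0.8 m): a fixed tube rack, 95 mm high.
- pad: Flat blue absorbent pad, 210 x 160 x 2 mm (x, y, z), fixed; origin at the centre of its underside. The pebbles to be loaded start on it, centres at least 55 mm apart.
- pebble1: A light ice-blue coolant pebble that starts on the pad, flattened round, 34 mm across, 26 mm thick, 18 g, smooth hard shell. Origin at its centre, z through the thin direction (13 mm above what it lies flat on). Does not roll away. May be absent (None).
- pebble2: A light ice-blue coolant pebble that starts on the pad, flattened round, 34 mm across, 26 mm thick, 18 g, smooth hard shell. Origin at its centre, z through the thin direction (13 mm above what it lies flat on). Does not roll away. May be absent (None).
- pebble3: A light ice-blue coolant pebble that starts on the pad, flattened round, 34 mm across, 26 mm thick, 18 g, smooth hard shell. Origin at its centre, z through the thin direction (13 mm above what it lies flat on). Does not roll away. May be absent (None).
- pebble4: A light ice-blue coolant pebble that starts on the pad, flattened round, 34 mm across, 26 mm thick, 18 g, smooth hard shell. Origin at its centre, z through the thin direction (13 mm above what it lies flat on). Does not roll away. May be absent (None).
- pebble5: A light ice-blue coolant pebble that starts on the pad, flattened round, 34 mm across, 26 mm thick, 18 g, smooth hard shell. Origin at its centre, z through the thin direction (13 mm above what it lies flat on). Does not roll away. May be absent (None).
- bed1: A coolant pebble that is in the pan from the start, same kind as those on the pad (34 mm across, 26 mm thick, origin at its centre). Two of these eight ride on three others each, centre about 34 mm above the pan's floor instead of 13 mm.
- bed2: A coolant pebble that is in the pan from the start, same kind as those on the pad (34 mm across, 26 mm thick, origin at its centre). Two of these eight ride on three others each, centre about 34 mm above the pan's floor instead of 13 mm.
- bed3: A coolant pebble that is in the pan from the start, same kind as those on the pad (34 mm across, 26 mm thick, origin at its centre). Two of these eight ride on three others each, centre about 34 mm above the pan's floor instead of 13 mm.
- bed4: A coolant pebble that is in the pan from the start, same kind as those on the pad (34 mm across, 26 mm thick, origin at its centre). Two of these eight ride on three others each, centre about 34 mm above the pan's floor instead of 13 mm.
- bed5: A coolant pebble that is in the pan from the start, same kind as those on the pad (34 mm across, 26 mm thick, origin at its centre). Two of these eight ride on three others each, centre about 34 mm above the pan's floor instead of 13 mm.
- bed6: A coolant pebble that is in the pan from the start, same kind as those on the pad (34 mm across, 26 mm thick, origin at its centre). Two of these eight ride on three others each, centre about 34 mm above the pan's floor instead of 13 mm.
- bed7: A coolant pebble that is in the pan from the start, same kind as those on the pad (34 mm across, 26 mm thick, origin at its centre). Two of these eight ride on three others each, centre about 34 mm above the pan's floor instead of 13 mm.
- bed8: A coolant pebble that is in the pan from the start, same kind as those on the pad (34 mm across, 26 mm thick, origin at its centre). Two of these eight ride on three others each, centre about 34 mm above the pan's floor instead of 13 mm.
- tray: The tamper's tray: shallow white tray 100 x 140 x 12 mm outside (x, y, z), walls and floor 3 mm, fixed; origin at the centre of its underside.
- tamper: Hand tamper, about 250 g: white flat plate 56 x 92 x 8 mm (x, y, z), thin steel stem, upright black handle bar of 28 x 34 mm section (x, y) from 50 to 135 mm above the plate's underside; grip it across x, some 115 mm up. Origin at the centre of the plate's underside, z up. Starts standing in the tray, its y along the tray's y within 0.1 rad.
- caddy: Grey open caddy 90 x 120 x 60 mm (x, y, z), walls 4 mm, fixed; origin at the centre of its underside. At the start the clip sits on its -x wall, which roughly faces the robot. A fixed blue box of pipette tips of that size (not part of the job) stands beside it.
- clip: Clip-on temperature logger, 60 g: orange spring clip like a clothes peg, jaws down, white casing on its outer (-x) side. Origin in the throat, where a wall's top edge comes when fully home; z up, y along the wall, x from casing to inside. Jaws 26 mm wide, reaching 28 mm below the origin; outer jaw's inner face at x = -2 mm. Two levers stand above: squeeze them along x, 32 mm above the origin.
- clip_casing (a point): Centre of the white casing: 13 mm to the -x side of the clip's origin, 13 mm below it. Casing 14 x 34 x 26 mm (x, y, z), all below the clip's origin and between x = -20 and -6 mm.
- clip_jaw (a joint): Opening of the sprung jaw, rad: 0 shut on nothing, 0.1 shut on a 4 mm wall, 0.5 full open. Lever plates 24 mm wide: the fixed one's outer face at x = -14 mm, top 52 mm up; the sprung one leans out at rest, top at x = 32, 43 mm up. Squeezed home (10 N; 20 N is safe) they stand parallel, 28 mm over all, x = -14 to 14; the jaws then gape from x = -2 to 7 mm at the throat, to 17 mm at the tips.
- pot: Loose sample pot with a yellow lid, 52 mm across, 60 mm high; leave it alone. Origin at the centre of its underside.
- tape: Loose yellow roll of tape lying flat, 68 mm across, 22 mm high; leave it alone. Origin at the centre of its underside.
- spray: Loose white bottle with a blue cap, 60 mm across, 140 mm high; leave it alone. Origin at the centre of its underside.

How it is judged:
On the way, in this order (a step that is already met when the one before it is completed fails the run):
1. all the pebbles from the pad are in the pan (x of pebble1 in the frame of pan between -0.06 and 0.06 m and y of pebble1 in the frame of pan between -0.085 and 0.085 m and z of each of pebble1, pebble2, pebble3, pebble4, pebble5 in the frame of pan below 0.066 m and x of pebble2 in the frame of pan between -0.06 and 0.06 m and y of pebble2 in the frame of pan between -0.085 and 0.085 m and x of pebble3 in the frame of pan between -0.06 and 0.06 m and y of pebble3 in the frame of pan between -0.085 and 0.085 m and x of pebble4 in the frame of pan between -0.06 and 0.06 m and y of pebble4 in the frame of pan between -0.085 and 0.085 m and x of pebble5 in the frame of pan between -0.06 and 0.06 m and y of pebble5 in the frame of pan between -0.085 and 0.085 m), for 0.2 s.
2. the tamper, held level, is pressed on the pebbles and all of them lie in one even layer under it and around it (angle between tamper's own z axis and vertical below 0.2 rad and (contact force between tamper and pebble1 above 1.5 N or contact force between tamper and pebble2 above 1.5 N or contact force between tamper and pebble3 above 1.5 N or contact force between tamper and pebble4 above 1.5 N or contact force between tamper and pebble5 above 1.5 N or contact force between tamper and bed1 above 1.5 N or contact force between tamper and bed2 above 1.5 N or contact force between tamper and bed3 above 1.5 N or contact force between tamper and bed4 above 1.5 N or contact force between tamper and bed5 above 1.5 N or contact force between tamper and bed6 above 1.5 N or contact force between tamper and bed7 above 1.5 N or contact force between tamper and bed8 above 1.5 N) and x of pebble1 in the frame of pan between -0.06 and 0.06 m and y of pebble1 in the frame of pan between -0.085 and 0.085 m and z of each of pebble1, pebble2, pebble3, pebble4, pebble5, bed1, bed2, bed3, bed4, bed5, bed6, bed7, bed8 in the frame of pan below 0.028 m and x of pebble2 in the frame of pan between -0.06 and 0.06 m and y of pebble2 in the frame of pan between -0.085 and 0.085 m and x of pebble3 in the frame of pan between -0.06 and 0.06 m and y of pebble3 in the frame of pan between -0.085 and 0.085 m and x of pebble4 in the frame of pan between -0.06 and 0.06 m and y of pebble4 in the frame of pan between -0.085 and 0.085 m and x of pebble5 in the frame of pan between -0.06 and 0.06 m and y of pebble5 in the frame of pan between -0.085 and 0.085 m and x of bed1 in the frame of pan between -0.06 and 0.06 m and y of bed1 in the frame of pan between -0.085 and 0.085 m and x of bed2 in the frame of pan between -0.06 and 0.06 m and y of bed2 in the frame of pan between -0.085 and 0.085 m and x of bed3 in the frame of pan between -0.06 and 0.06 m and y of bed3 in the frame of pan between -0.085 and 0.085 m and x of bed4 in the frame of pan between -0.06 and 0.06 m and y of bed4 in the frame of pan between -0.085 and 0.085 m and x of bed5 in the frame of pan between -0.06 and 0.06 m and y of bed5 in the frame of pan between -0.085 and 0.085 m and x of bed6 in the frame of pan between -0.06 and 0.06 m and y of bed6 in the frame of pan between -0.085 and 0.085 m and x of bed7 in the frame of pan between -0.06 and 0.06 m and y of bed7 in the frame of pan between -0.085 and 0.085 m and x of bed8 in the frame of pan between -0.06 and 0.06 m and y of bed8 in the frame of pan between -0.085 and 0.085 m), for 0.1 s.
At the end, for the whole second after the job is handed in: All pebbles in the pan, centres at most 19 mm over its floor (13 when flat); tamper upright (0.1 rad) on its tray floor within 25 mm (x), 27 mm (y) of centre; clip shut on a pan wall (jaw 0.05 to 0.25), upright (0.2 rad), throat at most 14 mm above the rim, casing outside (x of pebble1 in the frame of pan between -0.06 and 0.06 m and y of pebble1 in the frame of pan between -0.085 and 0.085 m and z of each of pebble1, pebble2, pebble3, pebble4, pebble5, bed1, bed2, bed3, bed4, bed5, bed6, bed7, bed8 in the frame of pan below 0.028 m and x of pebble2 in the frame of pan between -0.06 and 0.06 m and y of pebble2 in the frame of pan between -0.085 and 0.085 m and x of pebble3 in the frame of pan between -0.06 and 0.06 m and y of pebble3 in the frame of pan between -0.085 and 0.085 m and x of pebble4 in the frame of pan between -0.06 and 0.06 m and y of pebble4 in the frame of pan between -0.085 and 0.085 m and x of pebble5 in the frame of pan between -0.06 and 0.06 m and y of pebble5 in the frame of pan between -0.085 and 0.085 m and x of bed1 in the frame of pan between -0.06 and 0.06 m and y of bed1 in the frame of pan between -0.085 and 0.085 m and x of bed2 in the frame of pan between -0.06 and 0.06 m and y of bed2 in the frame of pan between -0.085 and 0.085 m and x of bed3 in the frame of pan between -0.06 and 0.06 m and y of bed3 in the frame of pan between -0.085 and 0.085 m and x of bed4 in the frame of pan between -0.06 and 0.06 m and y of bed4 in the frame of pan between -0.085 and 0.085 m and x of bed5 in the frame of pan between -0.06 and 0.06 m and y of bed5 in the frame of pan between -0.085 and 0.085 m and x of bed6 in the frame of pan between -0.06 and 0.06 m and y of bed6 in the frame of pan between -0.085 and 0.085 m and x of bed7 in the frame of pan between -0.06 and 0.06 m and y of bed7 in the frame of pan between -0.085 and 0.085 m and x of bed8 in the frame of pan between -0.06 and 0.06 m and y of bed8 in the frame of pan between -0.085 and 0.085 m and x of tamper in the frame of tray between -0.025 and 0.025 m and y of tamper in the frame of tray between -0.027 and 0.027 m and z of tamper in the frame of tray below 0.008 m and angle between tamper's own z axis and vertical below 0.1 rad and value of joint clip_jaw between 0.05 and 0.25 rad and z of clip in the frame of pan between 0.065 and 0.084 m and angle between clip's own z axis and vertical below 0.2 rad and contact force between clip and pan above 1 N and (x of clip_casing in the frame of pan above 0.066 m or x of clip_casing in the frame of pan below -0.066 m or y of clip_casing in the frame of pan above 0.091 m or y of clip_casing in the frame of pan below -0.091 m)); the robot touches nothing.
It fails at once if the pot is pushed more than 3 cm or knocked over (distance of pot from where it was at the start of the episode above 0.03 m or angle between pot's own z axis and vertical above 0.5 rad).
It fails at once if the tape is pushed more than 3 cm or knocked over (distance of tape from where it was at the start of the episode above 0.03 m or angle between tape's own z axis and vertical above 0.5 rad).
It fails at once if the spray is pushed more than 3 cm or knocked over (distance of spray from where it was at the start of the episode above 0.03 m or angle between spray's own z axis and vertical above 0.5 rad).
Of pebble1, pebble2, pebble3, pebble4, pebble5 only 3 to 5 are there at a start; the rules pass over those that are not, and their reading is None.
At some moment in a run one of pebble1, pebble2, pebble3, pebble4, pebble5 may be knocked a few centimetres aside while the robot is not near it.
It also fails if it takes over 210 s, if anything falls off the work surface, if the arm or the gripper's body presses on something with over 40 N, if the wrist force passes 120 N, or if a joint passes its speed limit or range.

## Working session

There is one attempt and no reset: what is moved stays moved. The work goes in short steps, Python scripts to look and compute and a tool call to move; the robot and the scene stay as the last step left them, time stands still between calls to the robot, and variables do not carry over. Pictures are saved under pics/ and viewed, and the job is handed in when it is done.

Besides the shell and the picture viewer there is one more tool, called after "Call:" by a JSON object that holds its "method" and its "body". drive_tool: Moves the arm, as the interface text tells. Its arguments: {"type":"object","properties":{"rows":{"type":"array"},"grip_force":{"type":"number"}},"required":["rows"]}

```bash
mkdir -p pics; ls
python3 - <<'E'
from bench import ctrl
import cv2,numpy as np
s=ctrl.get_state()
for k in s: print(k,np.round(s[k],4))
for n in("scene","top"):
    d=ctrl.get_image(n); cv2.imwrite(f"pics/{n}0.png",d["img"])
    print(n,d["camera_matrix"],d["R"],d["t"], -np.array(d["R"]).T@np.array(d["t"]))
E
```

```text
pics
time 0.0
joint_positions [-1.1869  0.3218 -0.0701  1.4517  0.0226  1.3708 -0.0569]
qd [-0.0006 -0.0003 -0.0013 -0.0005  0.0004 -0.0006 -0.0003]
joint_torque [ 2.00000e-04 -4.91286e+01 -4.03900e-01 -3.12523e+01 -6.40000e-02
  4.36000e-02  2.00000e-04]
position [0.2348 0.6056 0.2355]
tool_rot [ 2.5910e+00  1.7746e+00 -2.4000e-03]
ft_force [-0.2055  0.1658  0.3798]
torque [-0.053  -0.0149 -0.0058]
grip_width 1.0021
scene [[430.9060112    0.         278.57069184]
 [  0.         430.9060112  211.51290237]
 [  0.           0.           1.        ]] [[-0.48024116  0.87703996 -0.01301324]
 [ 0.7381459   0.39608356 -0.54613043]
 [-0.47382388 -0.27187998 -0.83759907]] [ 0.20645005 -0.3881156   1.34303171] [1.02199224 0.3378047  0.91564696]
top [[526.10474145   0.         281.17714906]
 [  0.         526.10474145 200.561392  ]
 [  0.           0.           1.        ]] [[ 0.0257532  -0.99957363  0.01375971]
 [-0.9906448  -0.02736354 -0.1336941 ]
 [ 0.13401362 -0.01018793 -0.99092712]] [0.02565003 0.54188871 1.37343223] [0.35210004 0.05445952 1.43306564]
```

View pics/scene0.png

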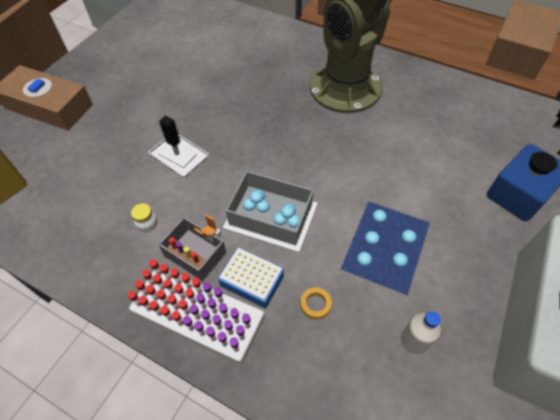

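View pics/top0.png

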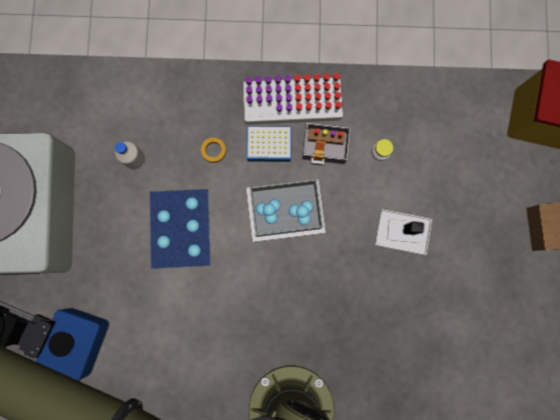

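```bash
cat > h.py <<'E'
from bench import ctrl
import cv2,numpy as np
from scipy.spatial.transform import Rotation as Ro
def img(n,save=None):
    d=ctrl.get_image(n)
    if save: cv2.imwrite(f"pics/{save}.png",d["img"])
    return d
def ray(d,u,v):
    K=np.array(d["camera_matrix"]);R=np.array(d["R"]);t=np.array(d["t"])
    return -R.T@t, R.T@np.linalg.solve(K,[u,v,1])
def onz(d,u,v,z):
    c,r=ray(d,u,v); return (c+r*(z-c[2])/r[2])
def proj(d,X):
    K=np.array(d["camera_matrix"]);p=K@(np.array(d["R"])@np.array(X)+np.array(d["t"]));return p[:2]/p[2]
def tri(d1,p1,d2,p2):
    c1,r1=ray(d1,*p1);c2,r2=ray(d2,*p2)
    s=np.linalg.lstsq(np.c_[r1,-r2],c2-c1,rcond=None)[0]
    a,b=c1+s[0]*r1,c2+s[1]*r2
    return (a+b)/2,np.linalg.norm(a-b)
def blobs(m,amin=15):
    n,l,st,c=cv2.connectedComponentsWithStats(m.astype(np.uint8))
    return [(st[i,4],*np.round(c[i],1),*st[i,:4]) for i in range(1,n) if st[i,4]>=amin]
def hsv(d): return cv2.cvtColor(d["img"],cv2.COLOR_BGR2HSV)
def crop(d,x0,y0,x1,y1,k,name):
    cv2.imwrite(f"pics/{name}.png",cv2.resize(d["img"][y0:y1,x0:x1],None,fx=k,fy=k,interpolation=cv2.INTER_CUBIC))
def tool():
    s=ctrl.get_state();return np.array(s["position"]),Ro.from_rotvec(s["tool_rot"]).as_matrix(),s
def go(x,y,z,yaw=None):
    """shift numbers (tool axes/300mm) from now to target"""
    p,R,s=tool(); d=R.T@(np.array([x,y,z])-p)/0.3
    o=[np.round(d,3)]
    cur=np.arctan2(R[1,0],R[0,0])
    if yaw is not None:
        e=(yaw-cur+np.pi/2)%np.pi-np.pi/2   # about world z, mod half turn
        o.append(round(-e/np.pi,3))
    return o,"tool x dir deg",round(np.degrees(cur),1)
E
python3 - <<'E'
from h import *
for n in("scene","top"):
    d=img(n); h=hsv(d)
    m=(h[...,0]>85)&(h[...,0]<105)&(h[...,1]>60)&(h[...,2]>140)
    print(n)
    for b in blobs(m): print(b, np.round(onz(d,b[1],b[2],0.015),3))
d=img("scene");crop(d,140,100,340,290,4,"s1");
d=img("top");crop(d,230,60,440,260,3.8 and 4,"t1")
E
```

```text
scene
(np.int32(380), np.float64(256.2), np.float64(200.9), np.int32(243), np.int32(189), np.int32(27), np.int32(23)) [ 0.511 -0.02   0.015]
(np.int32(389), np.float64(287.1), np.float64(215.6), np.int32(274), np.int32(204), np.int32(26), np.int32(23)) [0.513 0.07  0.015]
(np.int32(129), np.float64(379.2), np.float64(215.1), np.int32(373), np.int32(209), np.int32(14), np.int32(13)) [0.404 0.27  0.015]
(np.int32(141), np.float64(371.8), np.float64(236.9), np.int32(365), np.int32(231), np.int32(14), np.int32(13)) [0.471 0.277 0.015]
(np.int32(139), np.float64(408.7), np.float64(235.5), np.int32(402), np.int32(230), np.int32(14), np.int32(12)) [0.425 0.353 0.015]
(np.int32(153), np.float64(364.1), np.float64(257.9), np.int32(357), np.int32(252), np.int32(15), np.int32(13)) [0.531 0.283 0.015]
(np.int32(150), np.float64(400.1), np.float64(258.9), np.int32(393), np.int32(253), np.int32(15), np.int32(13)) [0.494 0.357 0.015]
top
(np.int32(104), np.float64(191.4), np.float64(202.9), np.int32(186), np.int32(198), np.int32(12), np.int32(11)) [0.531 0.283 0.015]
(np.int32(364), np.float64(268.7), np.float64(210.0), np.int32(256), np.int32(199), np.int32(24), np.int32(25)) [0.517 0.073 0.015]
(np.int32(349), np.float64(301.8), np.float64(211.4), np.int32(289), np.int32(201), np.int32(24), np.int32(24)) [ 0.516 -0.017  0.015]
(np.int32(105), np.float64(163.3), np.float64(215.8), np.int32(158), np.int32(210), np.int32(12), np.int32(12)) [0.494 0.357 0.015]
(np.int32(109), np.float64(192.3), np.float64(225.3), np.int32(187), np.int32(220), np.int32(12), np.int32(12)) [0.47  0.278 0.015]
(np.int32(105), np.float64(163.1), np.float64(241.3), np.int32(158), np.int32(236), np.int32(12), np.int32(12)) [0.425 0.354 0.015]
(np.int32(107), np.float64(193.7), np.float64(250.0), np.int32(188), np.int32(245), np.int32(12), np.int32(11)) [0.404 0.271 0.015]
```

View pics/s1.png

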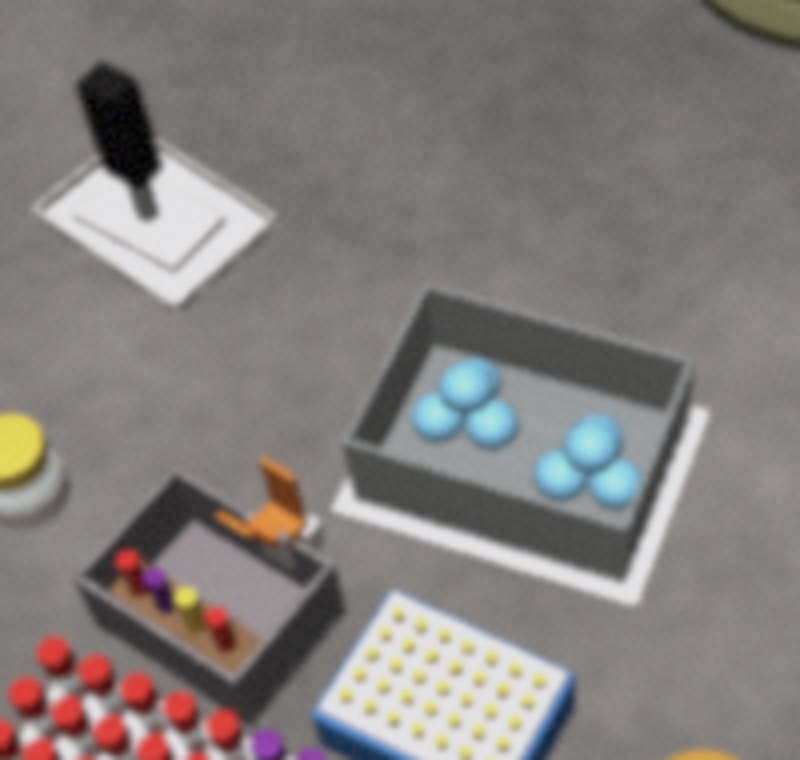

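View pics/t1.png

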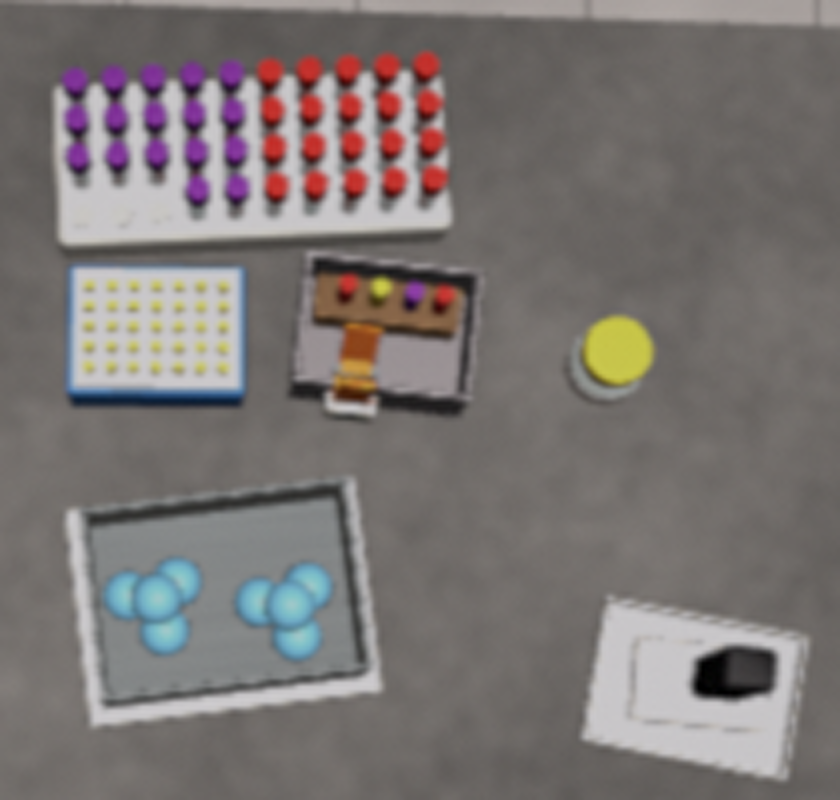

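Run:
```python
from h import *
s=img("scene");t=img("top")
print("pan rim scene")
for p in[(430,288),(692,362),(348,445)]: print(np.round(onz(s,140+p[0]/4,100+p[1]/4,.07),3))
print("top")
for p in[(88,515),(352,480),(370,670),(103,705)]: print(np.round(onz(t,230+p[0]/4,60+p[1]/4,.07),3))
print("cradle top z5")
for p in[(93,726),(381,690)]: print(np.round(onz(t,230+p[0]/4,60+p[1]/4,.005),3))
print("cradle scene z5")
for p in[(708,408),(635,604),(333,510)]: print(np.round(onz(s,140+p[0]/4,100+p[1]/4,.005),3))
print("caddy scene z60"); 
for p in[(178,477),(335,575),(238,686),(80,580)]: print(np.round(onz(s,140+p[0]/4,100+p[1]/4,.06),3))
print("caddy top z60")
for p in[(307,252),(481,270),(466,410),(290,393)]: print(np.round(onz(t,230+p[0]/4,60+p[1]/4,.06),3))
print("tray z12")
for p in[(608,598),(807,635),(787,778),(585,740)]: print(np.round(onz(t,230+p[0]/4,60+p[1]/4,.012),3))
for p in[(33,208),(278,215),(178,305),(165,140)]: print(np.round(onz(s,140+p[0]/4,100+p[1]/4,.012),3))
print("handle top z.138")
print(np.round(onz(t,230+752/4,60+667/4,.138),3)); print(np.round(onz(s,140+104/4,100+75/4,.138),3))
print("plate z.011 top")
for p in[(637,638),(630,717),(757,728)]:print(np.round(onz(t,230+p[0]/4,60+p[1]/4,.011),3))
for p in[(172,268),(75,213),(227,220)]:print(np.round(onz(s,140+p[0]/4,100+p[1]/4,.011),3))
crop(s,185,205,225,245,16,"clip_s");crop(t,300,120,350,170,14,"clip_t");crop(t,370,200,440,260,11,"tam_t")
crop(s,140,105,220,185,9,"tam_s")
```

```text
pan rim scene
[ 0.477 -0.062  0.07 ]
[0.451 0.108 0.07 ]
[ 0.6   -0.044  0.07 ]
top
[0.566 0.118 0.07 ]
[ 0.594 -0.055  0.07 ]
[ 0.469 -0.069  0.07 ]
[0.441 0.104 0.07 ]
cradle top z5
[0.431 0.113 0.005]
[ 0.461 -0.082  0.005]
cradle scene z5
[0.435 0.115 0.005]
[0.583 0.138 0.005]
[ 0.613 -0.055  0.005]
caddy scene z60
[ 0.662 -0.124  0.06 ]
[ 0.673 -0.007  0.06 ]
[ 0.756 -0.017  0.06 ]
[ 0.744 -0.133  0.06 ]
caddy top z60
[ 0.75  -0.023  0.06 ]
[ 0.741 -0.14   0.06 ]
[ 0.645 -0.131  0.06 ]
[ 0.653 -0.014  0.06 ]
tray z12
[ 0.527 -0.236  0.012]
[ 0.506 -0.371  0.012]
[ 0.408 -0.357  0.012]
[ 0.43  -0.22   0.012]
[ 0.509 -0.368  0.012]
[ 0.434 -0.214  0.012]
[ 0.531 -0.229  0.012]
[ 0.414 -0.324  0.012]
handle top z.138
[ 0.471 -0.299  0.138]
[ 0.472 -0.298  0.138]
plate z.011 top
[ 0.501 -0.256  0.011]
[ 0.447 -0.251  0.011]
[ 0.442 -0.337  0.011]
[ 0.506 -0.252  0.011]
[ 0.498 -0.34   0.011]
[ 0.454 -0.243  0.011]
```

View pics/clip_s.png

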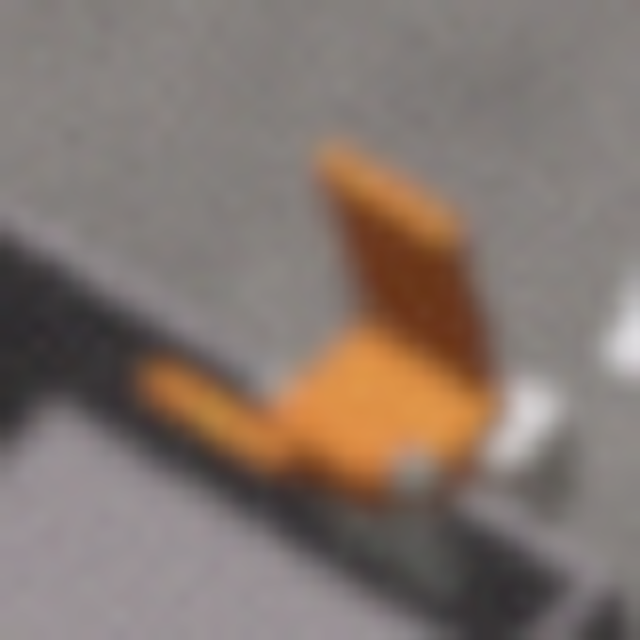

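View pics/clip_t.png

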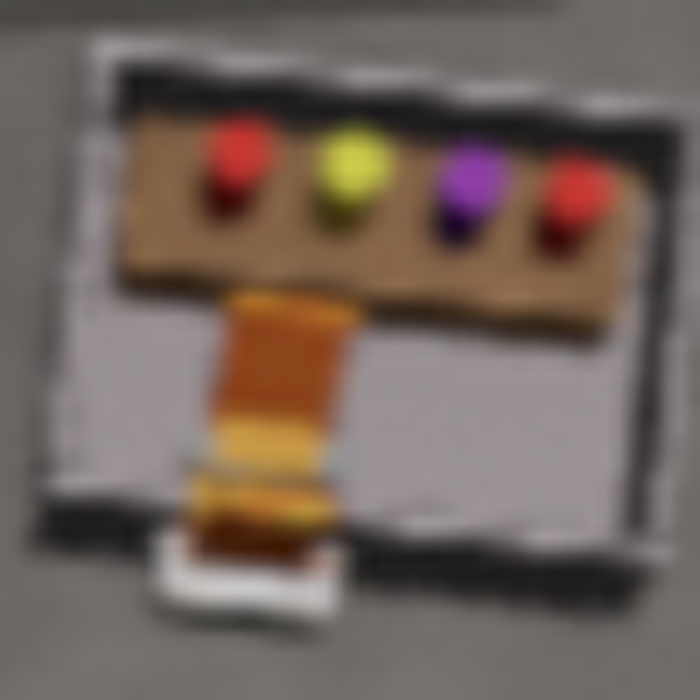

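View pics/tam_t.png

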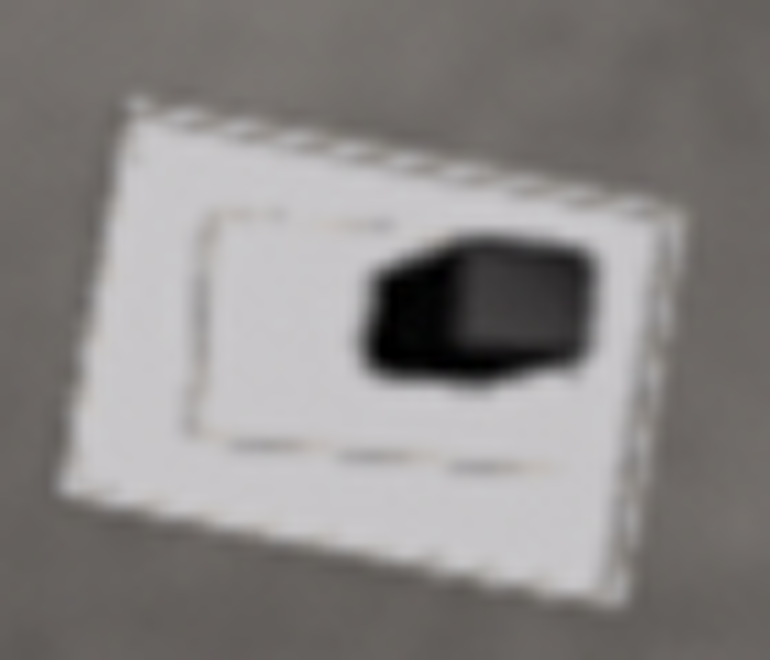

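View pics/tam_s.png

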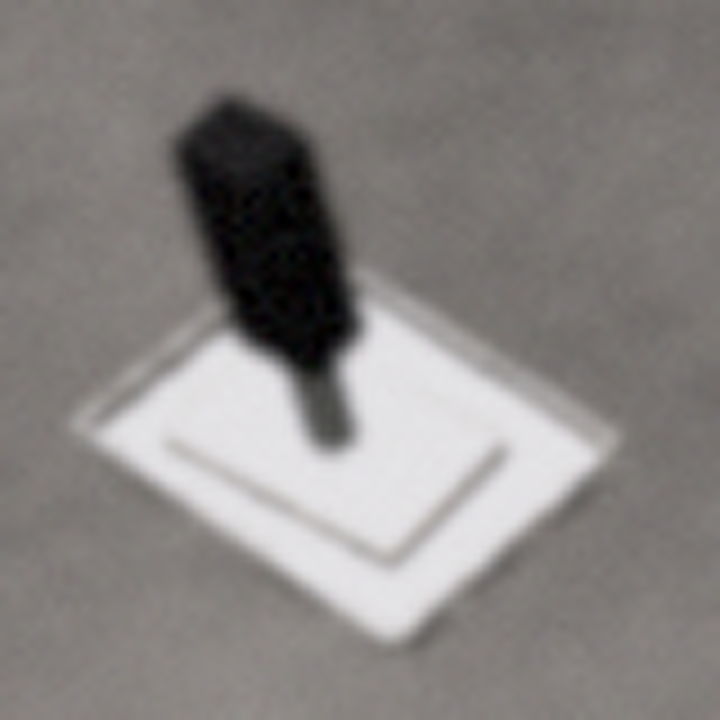

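Run:
```python
from h import *
s=img("scene");t=img("top")
crop(s,222,165,322,240,8,"ps");crop(t,242,175,332,245,8.0,"pt")
def fit(d,pts): pass
# white cradle mask top / scene
for n,d,(x0,y0,x1,y1) in(("top",t,(242,175,330,245)),("scene",s,(220,165,322,255))):
    h=hsv(d);m=((h[...,1]<40)&(h[...,2]>165)).astype(np.uint8);z=np.zeros_like(m);z[y0:y1,x0:x1]=m[y0:y1,x0:x1]
    cs,_=cv2.findContours(z,cv2.RETR_EXTERNAL,cv2.CHAIN_APPROX_NONE)
    pts=np.vstack([c for c in cs if len(c)>10])[:,0]
    W=np.array([onz(d,*p,.005)[:2] for p in pts],np.float32)
    print(n,len(pts),cv2.minAreaRect(W))
    h=cv2.minAreaRect(W); print(np.round(cv2.boxPoints(h),3).tolist())
```

```text
top 330 ((0.5196364521980286, 0.02731090784072876), (0.1463475525379181, 0.19849330186843872), 8.6014986038208)
[[0.4320000112056732, 0.11400000005960464], [0.4620000123977661, -0.0820000022649765], [0.6069999933242798, -0.05999999865889549], [0.5770000219345093, 0.13600000739097595]]
scene 297 ((0.5624663829803467, 0.06454512476921082), (0.12880784273147583, 0.24523325264453888), 42.75302505493164)
[[0.4320000112056732, 0.11100000143051147], [0.5979999899864197, -0.0689999982714653], [0.6930000185966492, 0.017999999225139618], [0.5270000100135803, 0.1979999989271164]]
```

View pics/ps.png

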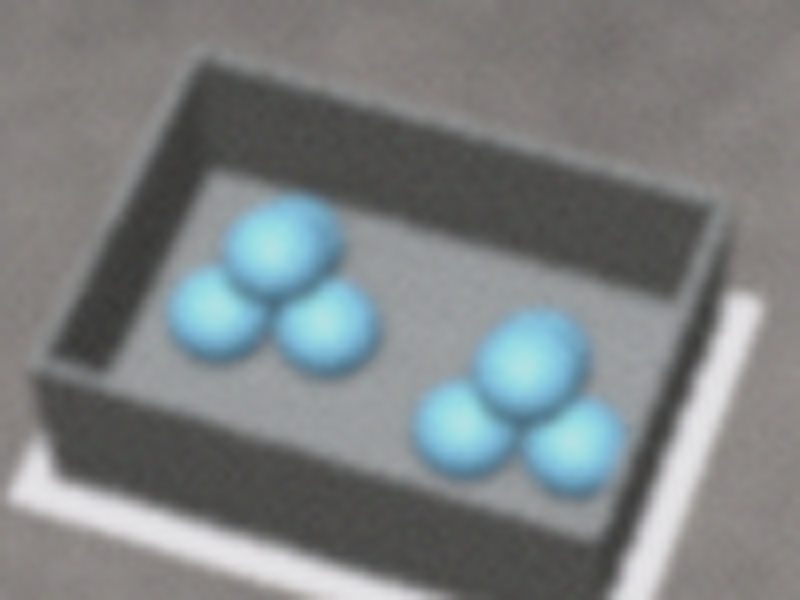

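View pics/pt.png

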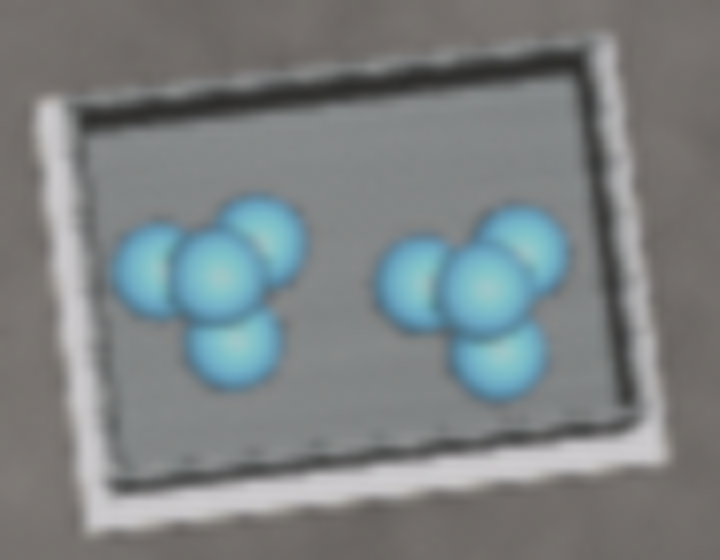

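```bash
cat >> h.py <<'E'
PC=np.array([.521,.027]);PY=np.radians(8.8)
PR=np.array([[np.cos(PY),-np.sin(PY)],[np.sin(PY),np.cos(PY)]])
def topan(p): return PR.T@(np.array(p)[:2]-PC)
def frompan(p): return PR@np.array(p)+PC
E
python3 - <<'E'
from h import *
t=img("top");s=img("scene")
for z,L in((.022,[(160,270),(260,240),(235,345),(425,283),(520,252),(500,352)]),(.043,[(218,278),(487,288)])):
    for p in L:
        w=onz(t,242+(p[0]+.5)/8-.5,175+(p[1]+.5)/8-.5,z); print(z,np.round(w,3),np.round(topan(w)*1000))
for z,L in((.022,[(217,313),(328,325),(463,428),(573,445)]),(.043,[(275,245),(527,362)])):
    for p in L:
        w=onz(s,222+(p[0]+.5)/8-.5,165+(p[1]+.5)/8-.5,z); print("s",z,np.round(w,3),np.round(topan(w)*1000))
for n,p,z in(("s",(210,170),.009),("s",(675,300),.009),("s",(600,540),.009),("s",(110,375),.009),("s",(200,52),.07),("s",(728,203),.07),("s",(38,368),.07),
  ("t",(80,125),.009),("t",(578,72),.009)):
    d,o=(s,(222,165)) if n=="s" else (t,(242,175))
    print(n,p,np.round(topan(onz(d,o[0]+(p[0]+.5)/8-.5,o[1]+(p[1]+.5)/8-.5,z))*1000))
E
```

```text
0.022 [0.52  0.092 0.022] [ 9. 65.]
0.022 [0.531 0.059 0.022] [15. 30.]
0.022 [0.496 0.066 0.022] [-19.  43.]
0.022 [0.518 0.003 0.022] [ -6. -24.]
0.022 [ 0.53  -0.029  0.022] [  0. -57.]
0.022 [ 0.496 -0.023  0.022] [-33. -46.]
0.043 [0.516 0.072 0.043] [ 2. 46.]
0.043 [ 0.515 -0.017  0.043] [-13. -43.]
s 0.022 [ 0.531 -0.03   0.022] [  2. -57.]
s 0.022 [0.519 0.003 0.022] [ -6. -23.]
s 0.022 [0.532 0.059 0.022] [16. 30.]
s 0.022 [0.522 0.091 0.022] [11. 63.]
s 0.043 [ 0.512 -0.018  0.043] [-15. -43.]
s 0.043 [0.514 0.071 0.043] [-0. 45.]
s (210, 170) [-58. -85.]
s (675, 300) [-59.  74.]
s (600, 540) [32. 80.]
s (110, 375) [ 27. -85.]
s (200, 52) [-59. -84.]
s (728, 203) [-58.  89.]
s (38, 368) [ 66. -84.]
t (80, 125) [64. 86.]
t (578, 72) [ 61. -86.]
```

Run:
```python
from h import *
t=img("top")
print("spray",onz(t,125,152,.07))
print(go(.531,.283,.12,np.radians(98.8)))
```

```text
spray [0.65422309 0.45542484 0.07      ]
([array([-0.647,  1.309,  0.389]), np.float64(-0.167)], 'tool x dir deg', np.float64(68.8))
```

Call:
{"method": "drive_tool", "body": {"rows": [[[-0.1,0.2,0.06,-0.05,60],[-0.2,0.4,0.12,-0.1,60],[-0.3,0.6,0.2,-0.15,60],[-0.4,0.8,0.24,-0.167,60],[-0.45,0.9,0.25,-0.167,60],[-0.45,0.9,0.25,-0.167,60]]], "grip_force": 15}}

```text
time: 1.4
position: [0.4425, 0.3763, 0.1609]
tool_rot: [2.054, 2.373, -0.003]
ft_force: [-0.3, 0.4, 0.3]
grip_width: 0.766
```

Run:
```python
from h import *
print(go(.531,.283,.020,np.radians(98.8)),tool()[2]["grip_width"])
```

```text
([array([-0.349,  0.247,  0.471]), np.float64(-0.003)], 'tool x dir deg', np.float64(98.3)) 0.7662108988227637
```

Call:
{"method": "drive_tool", "body": {"rows": [[[-0.17,0.12,0.1,0,60],[-0.35,0.247,0.2,0,60],[-0.35,0.247,0.25,0,60],[-0.35,0.247,0.4,0,60],[-0.35,0.247,0.471,0,60],[-0.35,0.247,0.471,0,60],[-0.35,0.247,0.471,0,255],[-0.35,0.247,0.471,0,255],[-0.35,0.247,0.471,0,255],[-0.35,0.247,0.471,0,255],[-0.35,0.247,0.471,0,255],[-0.35,0.247,0.471,0,255]]]}}

```text
time: 2.9
position: [0.5275, 0.2903, 0.0206]
tool_rot: [2.043, 2.386, 0.001]
ft_force: [0.4, -0.4, 2.3]
grip_width: 0.367
```

Run:
```python
from h import *
p=frompan([.042,-.048]);print(p)
print(go(*p,.12,np.radians(98.8)),tool()[2]["grip_width"]*87, tool()[0])
```

```text
[ 0.56984891 -0.01400956]
([array([-1.024, -0.017, -0.332]), np.float64(0.0)], 'tool x dir deg', np.float64(98.9)) 31.966025755250747 [0.52751684 0.29034137 0.02056042]
```

Call:
{"method": "drive_tool", "body": {"rows": [[[0,0,-0.2,0,255],[-0.1,0,-0.33,0,255],[-0.3,0,-0.33,0,255],[-0.5,0,-0.33,0,255],[-0.7,-0.01,-0.33,0,255],[-0.9,-0.015,-0.33,0,255],[-1.0,-0.017,-0.33,0,255],[-1.0,-0.017,-0.33,0,255],[-1.0,-0.017,-0.33,0,255],[-1.0,-0.017,-0.33,0,255]]]}}

```text
time: 4.15
position: [0.5684, -0.0047, 0.1191]
tool_rot: [-2.039, -2.389, -0.001]
ft_force: [0.2, 0.1, -0.7]
grip_width: 0.369
```

Run:
```python
from h import *
p=frompan([.042,-.048]);print(p)
print(go(*p,.03,np.radians(98.8)),tool()[2]["grip_width"]*87, tool()[0])
d=img("scene");crop(d,200,120,420,300,3.6,"a1")
```

```text
[ 0.56984891 -0.01400956]
([array([-0.031, -0.   ,  0.297]), np.float64(0.001)], 'tool x dir deg', np.float64(99.0)) 32.0934643196438 [ 0.56840511 -0.00474725  0.11910742]
```

View pics/a1.png

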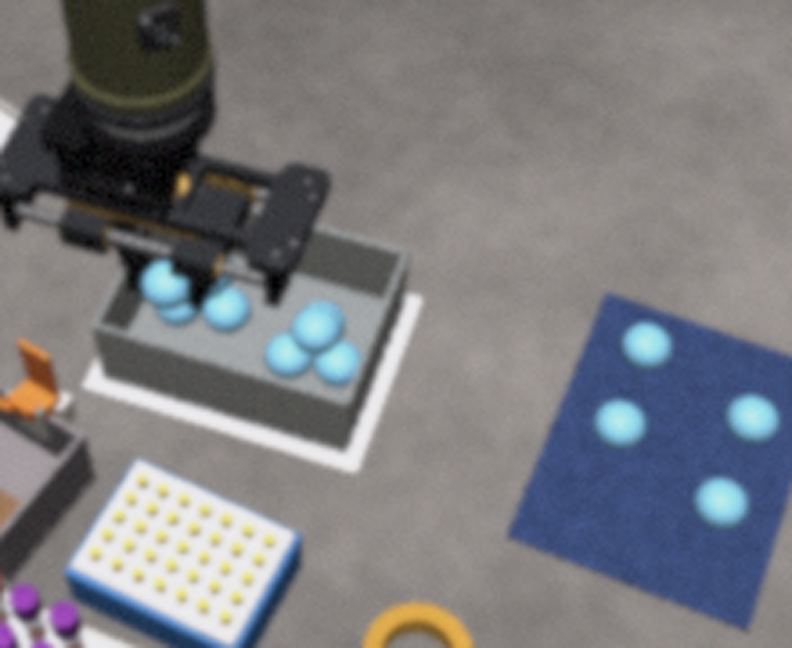

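Call:
{"method": "drive_tool", "body": {"rows": [[[-0.031,0,0.1,0,255],[-0.031,0,0.2,0,255],[-0.031,0,0.28,0,255],[-0.031,0,0.293,0,255],[-0.031,0,0.293,0,255],[-0.031,0,0.293,0,118],[-0.031,0,0.293,0,118],[-0.031,0,0.293,0,118],[-0.031,0,0.15,0,118],[-0.031,0,0,0,118],[-0.031,0,0,0,60],[-0.031,0,0,0,60],[-0.031,0,0,0,60]]]}}

```text
time: 5.82
position: [0.5691, -0.0161, 0.118]
tool_rot: [-2.042, -2.385, 0.002]
ft_force: [0.1, -0.5, 0.6]
grip_width: 0.74
```

Run:
```python
from h import *
print(go(.470,.278,.02,np.radians(98.8)),tool()[2]["grip_width"]*87, tool()[0])
d=img("scene");crop(d,200,120,420,300,3.6,"a2")
```

```text
([array([ 1.019, -0.174,  0.327]), np.float64(0.0)], 'tool x dir deg', np.float64(98.9)) 64.3577357856885 [ 0.56906581 -0.01606207  0.11802181]
```

View pics/a2.png

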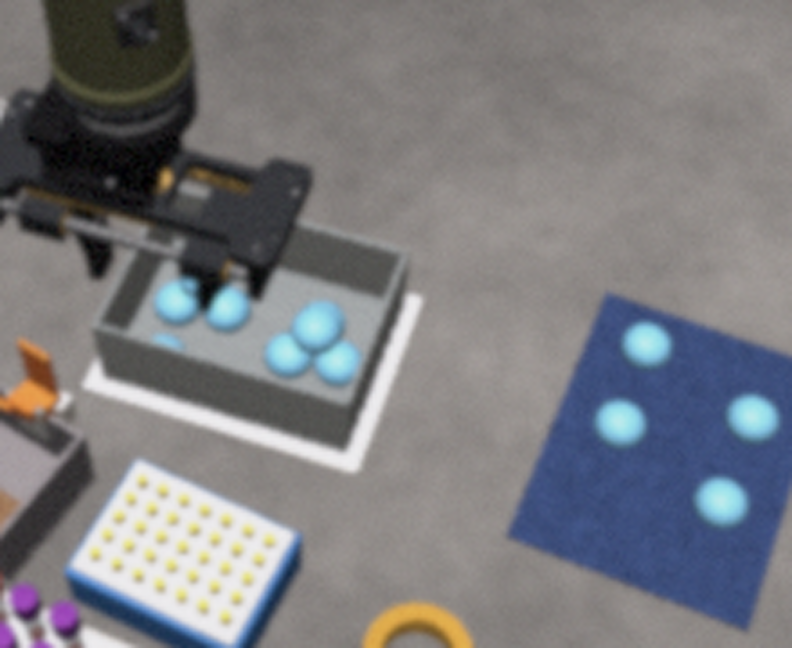

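Call:
{"method": "drive_tool", "body": {"rows": [[[0.2,-0.03,0,0,60],[0.4,-0.07,0,0,60],[0.6,-0.1,0,0,60],[0.8,-0.14,0,0,60],[1.0,-0.174,0,0,60],[1.0,-0.174,0.05,0,60],[1.0,-0.174,0.15,0,60],[1.0,-0.174,0.28,0,60],[1.0,-0.174,0.327,0,60],[1.0,-0.174,0.327,0,60],[1.0,-0.174,0.327,0,255],[1.0,-0.174,0.327,0,255],[1.0,-0.174,0.327,0,255],[1.0,-0.174,0.327,0,255],[1.0,-0.174,0.327,0,255],[1.0,-0.174,0.15,0,255],[1.0,-0.174,0,0,255],[1.0,-0.174,0,0,255],[1.0,-0.174,0,0,255]]]}}

```text
time: 8.25
position: [0.4717, 0.2719, 0.1187]
tool_rot: [-2.043, -2.386, 0.001]
ft_force: [-0.9, 0.3, -0.8]
grip_width: 0.367
```

Run:
```python
from h import *
p=frompan([.042,.004]);print(p)
print(go(*p,.032,np.radians(98.8)),tool()[2]["grip_width"]*87, tool()[0])
```

```text
[0.56189365 0.03737832]
([array([-0.819,  0.177,  0.289]), np.float64(0.0)], 'tool x dir deg', np.float64(98.9)) 31.93372404257763 [0.47167542 0.27194779 0.1186663 ]
```

Call:
{"method": "drive_tool", "body": {"rows": [[[-0.2,0.05,0,0,255],[-0.4,0.1,0,0,255],[-0.6,0.14,0,0,255],[-0.8,0.177,0,0,255],[-0.819,0.177,0,0,255],[-0.819,0.177,0.05,0,255],[-0.819,0.177,0.18,0,255],[-0.819,0.177,0.27,0,255],[-0.819,0.177,0.287,0,255],[-0.819,0.177,0.287,0,255],[-0.819,0.177,0.287,0,118],[-0.819,0.177,0.287,0,118],[-0.819,0.177,0.287,0,118],[-0.819,0.177,0.15,0,118],[-0.819,0.177,0,0,118],[-0.819,0.177,0,0,60],[-0.819,0.177,0,0,60]]]}}

```text
time: 10.38
position: [0.5622, 0.0377, 0.119]
tool_rot: [-2.043, -2.386, -0.0]
ft_force: [0.8, -0.7, -0.9]
grip_width: 0.685
```

Run:
```python
from h import *
print(go(.494,.357,.02,np.radians(98.8)),tool()[2]["grip_width"]*87, tool()[0])
d=img("scene");crop(d,200,120,420,300,3.6,"a3")
```

```text
([array([ 1.087, -0.06 ,  0.33 ]), np.float64(0.0)], 'tool x dir deg', np.float64(98.9)) 59.59309315449966 [0.56218614 0.03771828 0.11904772]
```

View pics/a3.png

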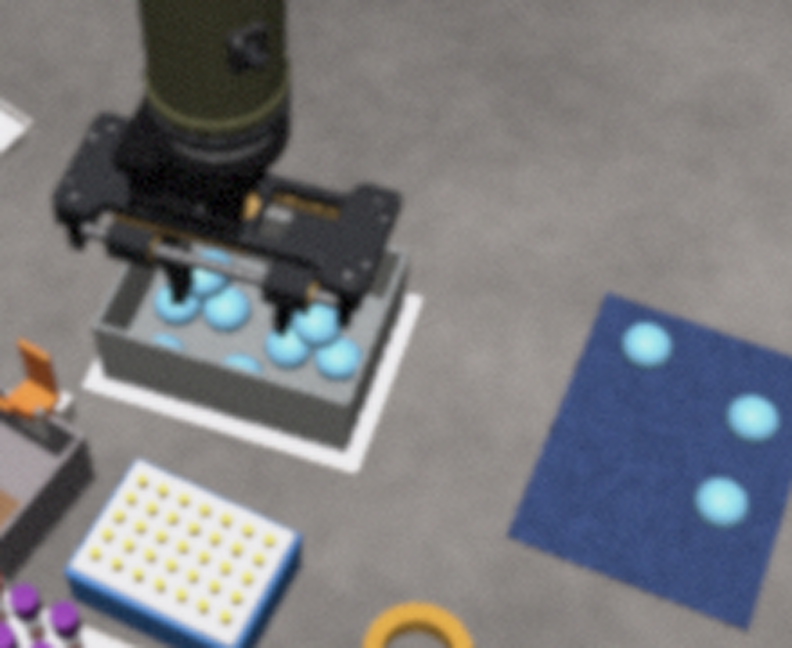

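Call:
{"method": "drive_tool", "body": {"rows": [[[0.2,-0.1,0,0,60],[0.4,-0.2,0,0,60],[0.6,-0.3,0,0,60],[0.8,-0.4,0,0,60],[0.849,-0.4,0,0,60],[0.849,-0.4,0.05,0,60],[0.849,-0.4,0.15,0,60],[0.849,-0.4,0.28,0,60],[0.849,-0.4,0.33,0,60],[0.849,-0.4,0.33,0,60],[0.849,-0.4,0.33,0,255],[0.849,-0.4,0.33,0,255],[0.849,-0.4,0.33,0,255],[0.849,-0.4,0.33,0,255],[0.849,-0.4,0.33,0,255],[0.849,-0.4,0.15,0,255],[0.849,-0.4,0,0,255],[0.849,-0.4,0,0,255],[0.849,-0.4,0,0,255]]]}}

```text
time: 12.8
position: [0.4042, 0.2706, 0.1188]
tool_rot: [-2.043, -2.387, 0.001]
ft_force: [-0.2, 0.9, -0.8]
grip_width: 0.371
```

Run:
```python
from h import *
p=frompan([-.040,-.001]);print(p)
print(go(*p,.032,np.radians(98.8)),tool()[2]["grip_width"]*87, tool()[0])
```

```text
[0.48162385 0.01989234]
([array([-0.865,  0.126,  0.289]), np.float64(0.0)], 'tool x dir deg', np.float64(98.9)) 32.25601220747145 [0.40423858 0.27058725 0.11876389]
```

Call:
{"method": "drive_tool", "body": {"rows": [[[-0.2,0.03,0,0,255],[-0.4,0.06,0,0,255],[-0.6,0.09,0,0,255],[-0.8,0.12,0,0,255],[-0.865,0.126,0,0,255],[-0.865,0.126,0.05,0,255],[-0.865,0.126,0.18,0,255],[-0.865,0.126,0.27,0,255],[-0.865,0.126,0.287,0,255],[-0.865,0.126,0.287,0,255],[-0.865,0.126,0.287,0,118],[-0.865,0.126,0.287,0,118],[-0.865,0.126,0.287,0,118],[-0.865,0.126,0.15,0,118],[-0.865,0.126,0,0,118],[-0.865,0.126,0,0,60],[-0.5,0.2,0,0,60],[-0.3,0.3,0,0,60],[-0.3,0.3,0,0,60],[-0.3,0.3,0,0,60]]]}}

```text
time: 15.3
position: [0.5064, 0.201, 0.1182]
tool_rot: [-2.033, -2.393, -0.0]
ft_force: [0.0, -0.1, 0.6]
grip_width: 0.763
```

Run:
```python
from h import *
d=img("scene");crop(d,200,120,420,300,3.6,"a4")
t=img("top","t4"); h=hsv(t)
m=(h[...,0]>85)&(h[...,0]<105)&(h[...,1]>60)&(h[...,2]>140)
for b in blobs(m):
    print(b[0],b[1],b[2], np.round(onz(t,b[1],b[2],0.015),3))
print(go(.494,.357,.02,np.radians(98.8)),tool()[2]["grip_width"]*87, tool()[0])
```

```text
105 301.8 190.5 [ 0.573 -0.016  0.015]
109 282.0 193.6 [0.563 0.038 0.015]
362 302.2 211.5 [ 0.516 -0.018  0.015]
360 269.1 211.6 [0.513 0.072 0.015]
111 163.3 215.7 [0.494 0.357 0.015]
115 287.7 223.8 [0.481 0.021 0.015]
111 163.2 241.3 [0.425 0.354 0.015]
([array([0.539, 0.042, 0.326]), np.float64(0.001)], 'tool x dir deg', np.float64(98.9)) 66.71573405369685 [0.50678862 0.19536524 0.11812997]
```

View pics/a4.png

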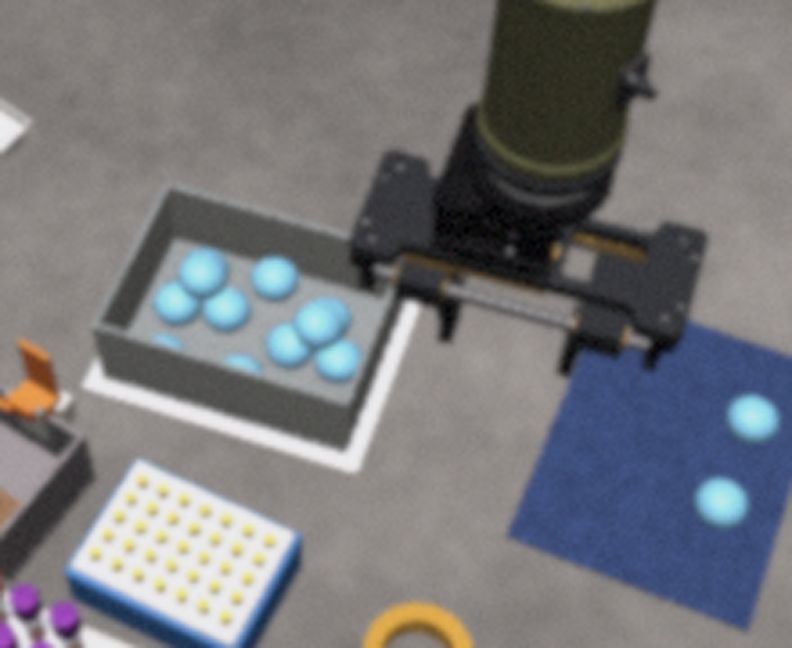

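View pics/t4.png

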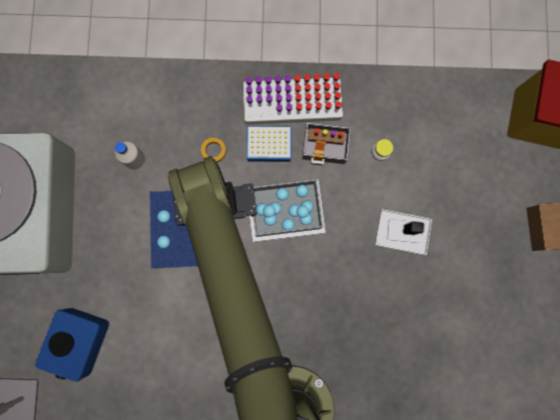

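Call:
{"method": "drive_tool", "body": {"rows": [[[0.2,0,0,0,60],[0.4,0.042,0,0,60],[0.539,0.042,0,0,60],[0.539,0.042,0.05,0,60],[0.539,0.042,0.15,0,60],[0.539,0.042,0.28,0,60],[0.539,0.042,0.326,0,60],[0.539,0.042,0.326,0,60],[0.539,0.042,0.326,0,255],[0.539,0.042,0.326,0,255],[0.539,0.042,0.326,0,255],[0.539,0.042,0.326,0,255],[0.539,0.042,0.326,0,255],[0.539,0.042,0.15,0,255],[0.539,0.042,0,0,255],[0.3,0.042,0,0,255],[0.1,0.042,0,0,255],[0.1,0.042,0,0,255],[0.1,0.042,0,0,255]]]}}

```text
time: 17.77
position: [0.5153, 0.2273, 0.1193]
tool_rot: [-2.044, -2.385, -0.001]
ft_force: [0.2, 0.3, -0.6]
grip_width: 0.368
```

Run:
```python
from h import *
p=frompan([.043,.052]);print(p)
print(go(*p,.05,np.radians(98.8)),tool()[2]["grip_width"]*87, tool()[0])
```

```text
[0.55553856 0.08496627]
([array([-0.489,  0.06 ,  0.231]), np.float64(-0.0)], 'tool x dir deg', np.float64(98.8)) 32.02721694308456 [0.51529857 0.22728651 0.11934381]
```

Call:
{"method": "drive_tool", "body": {"rows": [[[-0.2,0.06,0,0,255],[-0.4,0.06,0,0,255],[-0.502,0.06,0,0,255],[-0.502,0.06,0.05,0,255],[-0.502,0.06,0.18,0,255],[-0.502,0.06,0.23,0,255],[-0.502,0.06,0.24,0,255],[-0.502,0.06,0.24,0,255],[-0.502,0.06,0.24,0,130],[-0.502,0.06,0.24,0,130],[-0.502,0.06,0.24,0,130],[-0.502,0.06,0.15,0,130],[-0.502,0.06,0,0,130],[-0.2,0,0,0,60],[0.2,0,0,0,60],[0.4,-0.2,0,0,60],[0.4,-0.2,0,0,60],[0.4,-0.2,0,0,60]]]}}

```text
time: 20.02
position: [0.4349, 0.3401, 0.1196]
tool_rot: [-2.037, -2.39, -0.001]
ft_force: [0.9, -1.0, -0.2]
grip_width: 0.761
```

Run:
```python
from h import *
d=img("scene");crop(d,200,120,420,300,3.6,"a5")
t=img("top");crop(t,242,175,332,245,8,"t5"); h=hsv(t)
m=(h[...,0]>85)&(h[...,0]<105)&(h[...,1]>60)&(h[...,2]>140)
for b in blobs(m):
    print(b[0],b[1],b[2], np.round(onz(t,b[1],b[2],0.015),3))
h=hsv(d)
m=(h[...,0]>85)&(h[...,0]<105)&(h[...,1]>60)&(h[...,2]>140)
for b in blobs(m):
    print(b[0],b[1],b[2], np.round(onz(d,b[1],b[2],0.015),3))
print(go(.425,.354,.02,np.radians(98.8)),tool()[2]["grip_width"]*87, tool()[0])
```

```text
106 301.8 190.6 [ 0.573 -0.016  0.015]
112 281.9 193.5 [0.563 0.038 0.015]
114 265.9 195.6 [0.556 0.082 0.015]
362 302.2 211.5 [ 0.516 -0.018  0.015]
364 268.9 211.7 [0.512 0.072 0.015]
115 287.7 223.8 [0.481 0.021 0.015]
374 255.9 201.1 [ 0.512 -0.02   0.015]
123 276.0 196.6 [0.476 0.018 0.015]
415 287.3 215.0 [0.511 0.07  0.015]
18 246.2 214.1 [ 0.557 -0.022  0.015]
27 267.4 220.1 [0.548 0.033 0.015]
142 408.6 235.7 [0.426 0.353 0.015]
([array([ 0.045, -0.023,  0.332]), np.float64(0.003)], 'tool x dir deg', np.float64(99.3)) 66.4997614191185 [0.43396856 0.3416575  0.11954028]
```

View pics/a5.png

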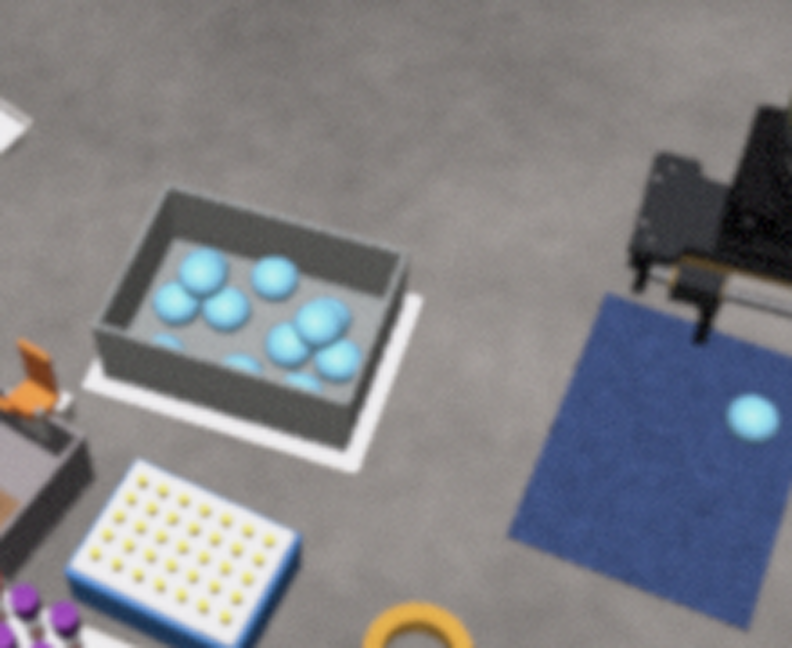

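View pics/t5.png

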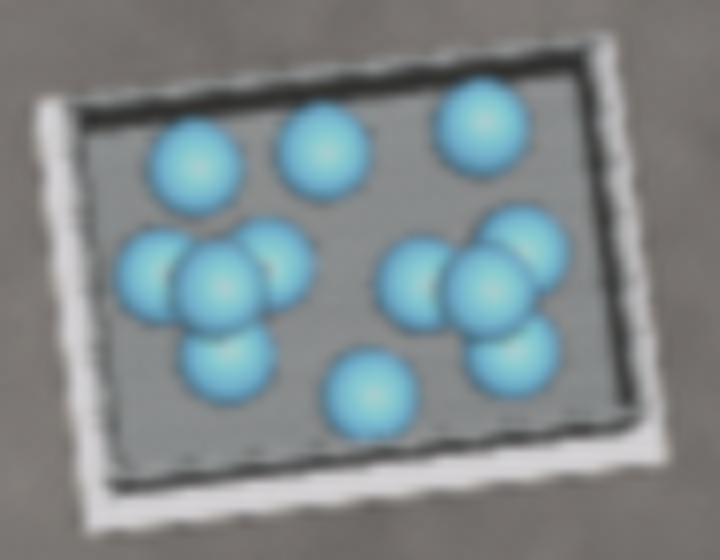

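Call:
{"method": "drive_tool", "body": {"rows": [[[0.045,-0.023,0.05,0,60],[0.045,-0.023,0.15,0,60],[0.045,-0.023,0.28,0,60],[0.045,-0.023,0.33,0,60],[0.045,-0.023,0.33,0,60],[0.045,-0.023,0.33,0,255],[0.045,-0.023,0.33,0,255],[0.045,-0.023,0.33,0,255],[0.045,-0.023,0.33,0,255],[0.045,-0.023,0.33,0,255],[0.045,-0.023,0.15,0,255],[0.045,-0.023,0,0,255],[-0.1,0.1,0,0,255],[-0.3,0.2,0,0,255],[-0.5,0.3,0,0,255],[-0.5,0.3,0,0,255],[-0.5,0.3,0,0,255]]]}}

```text
time: 22.25
position: [0.5495, 0.2019, 0.119]
tool_rot: [-2.045, -2.384, 0.0]
ft_force: [-0.1, -0.1, 0.3]
grip_width: 0.371
```

Run:
```python
from h import *
t=img("top"); h=hsv(t)
p=frompan([.042,-.022]);print(p)
print(go(*p,.052,np.radians(98.8)),tool()[2]["grip_width"]*87, tool()[0])
```

```text
[0.56587128 0.01168438]
([array([-0.641, -0.043,  0.223]), np.float64(0.001)], 'tool x dir deg', np.float64(98.9)) 32.14175289533428 [0.54876508 0.20356896 0.11900871]
```

Call:
{"method": "drive_tool", "body": {"rows": [[[-0.2,0,0,0,255],[-0.4,-0.02,0,0,255],[-0.6,-0.04,0,0,255],[-0.641,-0.043,0,0,255],[-0.641,-0.043,0.1,0,255],[-0.641,-0.043,0.18,0,255],[-0.641,-0.043,0.22,0,255],[-0.641,-0.043,0.22,0,255],[-0.641,-0.043,0.22,0,125],[-0.641,-0.043,0.22,0,125],[-0.641,-0.043,0.22,0,125],[-0.641,-0.043,0.1,0,125],[-0.641,-0.043,-0.1,0,125],[-0.641,-0.043,-0.3,0,60],[-0.64,-0.2,-0.4,0,60],[-0.64,-0.5,-0.4,0,60],[-0.64,-0.7,-0.4,0,60],[-0.64,-0.7,-0.4,0,60],[-0.64,-0.7,-0.4,0,60]]]}}

```text
time: 24.68
position: [0.3706, -0.02, 0.2382]
tool_rot: [-2.043, -2.385, 0.002]
ft_force: [0.4, 0.3, -0.7]
grip_width: 0.77
```

Run:
```python
from h import *
print(tool()[0])
d=img("scene");crop(d,200,120,420,300,3.6,"a6")
t=img("top","t6f");crop(t,242,175,332,245,8,"t6")
```

```text
[ 0.37056612 -0.02003726  0.23816206]
```

View pics/a6.png

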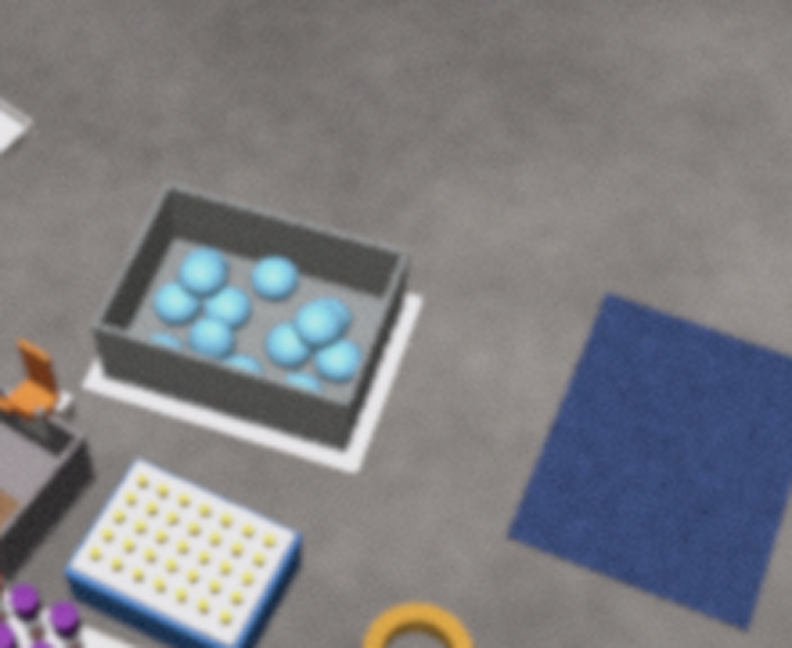

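View pics/t6f.png

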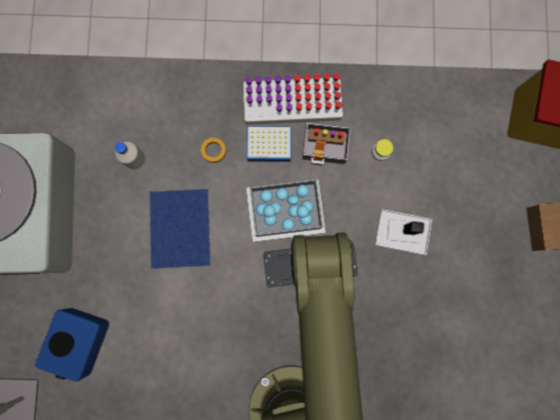

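Run:
```python
from h import *
print(go(.4715,-.298,.20,np.radians(-5.3)),np.round(tool()[2]["joint_positions"],2))
```

```text
([array([-0.967,  0.183,  0.134]), np.float64(-0.421)], 'tool x dir deg', np.float64(98.8)) [-0.25 -0.3   0.19  2.07  0.06  1.37  1.64]
```

View pics/t6.png

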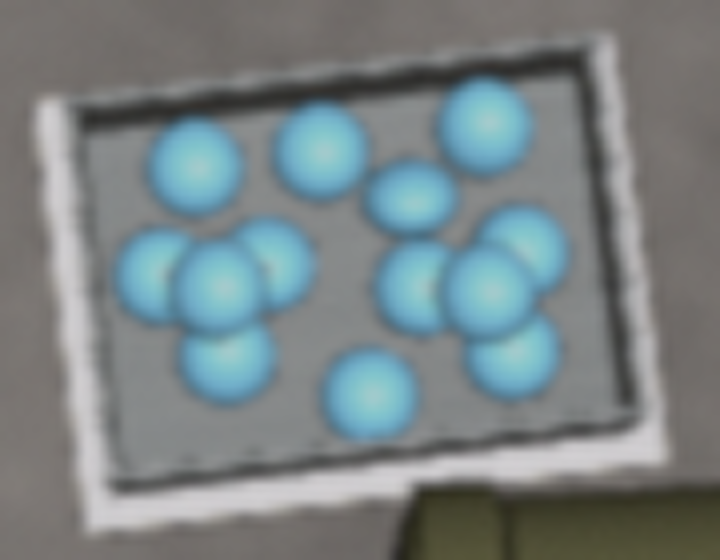

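Call:
{"method": "drive_tool", "body": {"rows": [[[-0.1,0,0,0.05,30],[-0.2,0.03,0.0,0.1,30],[-0.35,0.06,0.0,0.16,30],[-0.5,0.1,0.0,0.22,30],[-0.65,0.13,0.0,0.28,30],[-0.8,0.15,0.02,0.34,30],[-0.9,0.18,0.05,0.4,30],[-0.967,0.183,0.1,0.46,30],[-0.967,0.183,0.134,0.52,30],[-0.967,0.183,0.134,0.578,30],[-0.967,0.183,0.134,0.578,30],[-0.967,0.183,0.134,0.578,30],[-0.967,0.183,0.134,0.578,30]]]}}

```text
time: 26.4
position: [0.4711, -0.2979, 0.1995]
tool_rot: [3.138, -0.138, 0.002]
ft_force: [0.0, 0.3, 0.3]
grip_width: 0.885
```

Run:
```python
from h import *
print(go(.4715,-.298,.113,np.radians(-5.3)),np.round(tool()[2]["joint_positions"],2),tool()[0])
```

```text
([array([0.001, 0.   , 0.288]), np.float64(0.001)], 'tool x dir deg', np.float64(-5.0)) [ 0.04  0.15  0.53  1.75 -0.08  1.26  0.5 ] [ 0.47106447 -0.29789957  0.19954462]
```

Call:
{"method": "drive_tool", "body": {"rows": [[[0,0,0.1,0,30],[0,0,0.2,0,30],[0,0,0.285,0,30],[0,0,0.285,0,30],[0,0,0.285,0,200],[0,0,0.285,0,255],[0,0,0.285,0,255],[0,0,0.285,0,255],[0,0,0.285,0,255],[0,0,0.285,0,255],[0,0,0.285,0,255]]], "grip_force": 50}}

```text
time: 27.78
position: [0.4709, -0.2978, 0.1135]
tool_rot: [-3.138, 0.141, -0.0]
ft_force: [1.1, 0.3, -0.6]
grip_width: 0.317
```

Call:
{"method": "drive_tool", "body": {"rows": [[[0,0,-0.1,0,255],[0,0,-0.2,0,255],[0,0,-0.3,0,255],[0,0,-0.3,0,255],[0,0,-0.3,0,255]]]}}

```text
time: 28.4
position: [0.4698, -0.2973, 0.2018]
tool_rot: [-3.137, 0.141, 0.004]
ft_force: [-0.2, 0.0, -3.0]
grip_width: 0.317
```

Run:
```python
from h import *
s=img("scene");t=img("top");crop(s,120,70,320,230,4,"b1");crop(t,240,150,440,300,4,"b1t")
p=frompan([0.011,.0]);print(p, tool()[2]["ft_force"],tool()[2]["grip_width"]*87,tool()[0])
print(go(*p,.22,PY))
```

```text
[0.53187051 0.02868284] [-0.09925576  0.49175261 -2.98878904] 27.917188597968572 [ 0.46964988 -0.29720845  0.20151702]
([array([ 0.109, -1.101, -0.061]), np.float64(-0.078)], 'tool x dir deg', np.float64(-5.2))
```

View pics/b1.png

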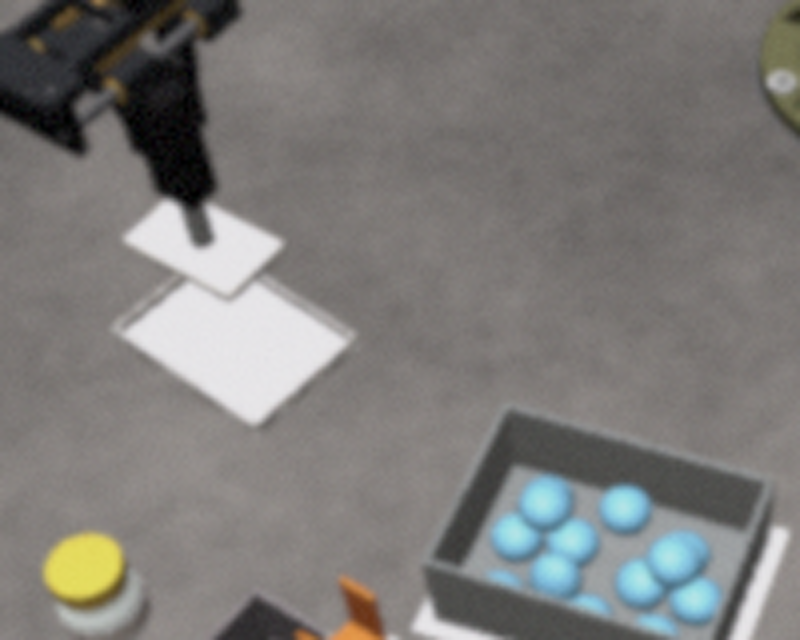

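Call:
{"method": "drive_tool", "body": {"rows": [[[0,-0.2,-0.061,0,255],[0,-0.4,-0.061,-0.03,255],[0.05,-0.6,-0.061,-0.05,255],[0.1,-0.8,-0.061,-0.078,255],[0.1,-0.95,-0.061,-0.078,255],[0.1,-1.0,-0.061,-0.078,255],[0.1,-1.0,-0.061,-0.078,255],[0.1,-1.0,-0.061,-0.078,255],[0.1,-1.0,-0.061,-0.078,255]]]}}

```text
time: 29.62
position: [0.5274, -0.0038, 0.2218]
tool_rot: [3.132, 0.238, -0.0]
ft_force: [-0.4, -0.5, -3.2]
grip_width: 0.319
```

Run:
```python
from h import *
p=frompan([0.0,.036])+[.001,.001]
print(go(*p,.175,PY),tool()[0],tool()[2]["ft_force"])
```

```text
([array([-0.002, -0.228,  0.156]), np.float64(-0.001)], 'tool x dir deg', np.float64(8.7)) [ 0.52742518 -0.0038078   0.22179353] [-0.37689978 -0.52077408 -3.20922779]
```

Call:
{"method": "drive_tool", "body": {"rows": [[[0,-0.1,0,0,255],[0,-0.2,0,0,255],[-0.002,-0.228,0,0,255],[-0.002,-0.228,0,0,255],[-0.002,-0.228,0.06,0,255],[-0.002,-0.228,0.12,0,255],[-0.002,-0.228,0.156,0,255],[-0.002,-0.228,0.17,0,255],[-0.002,-0.228,0.18,0,255],[-0.002,-0.228,0.19,0,255]]]}}

```text
time: 30.88
position: [0.517, 0.0658, 0.1655]
tool_rot: [-3.132, -0.243, -0.002]
ft_force: [-0.4, 0.5, 0.8]
grip_width: 0.315
```

Call:
{"method": "drive_tool", "body": {"rows": [[[0,0,0.01,0,255],[0,0,0.02,0,255],[0,0,0.02,0,255]]]}}

```text
time: 31.25
position: [0.5191, 0.0665, 0.1629]
tool_rot: [-3.13, -0.243, -0.011]
ft_force: [-1.9, 0.0, 10.7]
grip_width: 0.317
```

Call:
{"method": "drive_tool", "body": {"rows": [[[0,0,0.01,0,255],[0,0,0.02,0,255],[0,0,0.02,0,255]]]}}

```text
time: 31.62
position: [0.5178, 0.0647, 0.1548]
tool_rot: [3.132, 0.242, 0.006]
ft_force: [-0.4, -0.0, -3.8]
grip_width: 0.321
```

Call:
{"method": "drive_tool", "body": {"rows": [[[0,0,0.01,0,255],[0,0,0.02,0,255],[0,0,0.02,0,255]]]}}

```text
time: 32.0
position: [0.5175, 0.0663, 0.1479]
tool_rot: [-3.131, -0.243, -0.004]
ft_force: [-1.1, -0.7, 5.9]
grip_width: 0.316
```

Call:
{"method": "drive_tool", "body": {"rows": [[[0,0,0.01,0,255],[0,0,0.015,0,255],[0,0,0.015,0,255]]]}}

```text
time: 32.38
position: [0.5192, 0.0658, 0.1472]
tool_rot: [-3.131, -0.242, -0.01]
ft_force: [-4.5, -3.3, 23.1]
grip_width: 0.32
```

Run:
```python
from h import *
print(tool()[0],tool()[2]["ft_force"])
t=img("top");crop(t,242,155,342,245,8,"c1")
s=img("scene");crop(s,202,135,322,240,6,"c1s")
```

```text
[0.5192088  0.06575773 0.14719157] [-4.54207508 -3.25816648 23.1407216 ]
```

View pics/c1s.png

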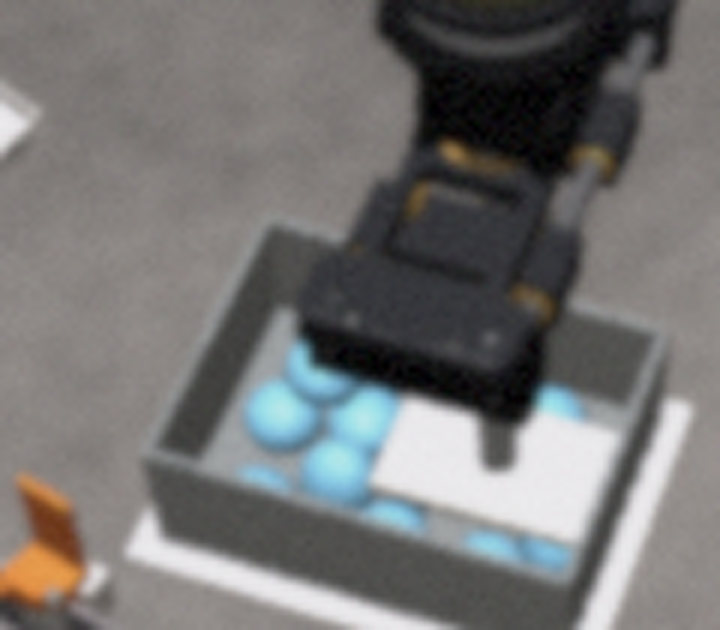

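Run:
```python
from h import *
p=frompan([0.003,-.034])+[.001,.001]
print(go(*p,.166,PY),tool()[0],tool()[2]["ft_force"])
```

```text
([array([ 0.   ,  0.239, -0.063]), np.float64(0.0)], 'tool x dir deg', np.float64(8.8)) [0.5192083  0.06574041 0.14719103] [-4.46616927 -3.13146932 22.68595203]
```

Call:
{"method": "drive_tool", "body": {"rows": [[[0,0,-0.07,0,255],[0,0,-0.14,0,255],[0,0.1,-0.14,0,255],[0,0.2,-0.14,0,255],[0,0.239,-0.14,0,255],[0,0.239,-0.14,0,255],[0,0.239,-0.1,0,255],[0,0.239,-0.08,0,255],[0,0.239,-0.07,0,255]]]}}

```text
time: 33.6
position: [0.5291, -0.0041, 0.1648]
tool_rot: [-3.132, -0.246, -0.006]
ft_force: [1.6, -1.2, 9.3]
grip_width: 0.322
```

Call:
{"method": "drive_tool", "body": {"rows": [[[0,0,0.01,0,255],[0,0,0.02,0,255],[0,0,0.02,0,255]]]}}

```text
time: 33.98
position: [0.5276, -0.0042, 0.1574]
tool_rot: [-3.132, -0.245, -0.001]
ft_force: [0.2, 0.2, -2.6]
grip_width: 0.315
```

Call:
{"method": "drive_tool", "body": {"rows": [[[0,0,0.01,0,255],[0,0,0.015,0,255],[0,0,0.015,0,255]]]}}

```text
time: 34.35
position: [0.5272, -0.0051, 0.1524]
tool_rot: [-3.132, -0.243, 0.001]
ft_force: [0.4, 1.1, -2.7]
grip_width: 0.317
```

Call:
{"method": "drive_tool", "body": {"rows": [[[0,0,0.01,0,255],[0,0,0.02,0,255],[0,0,0.02,0,255]]]}}

```text
time: 34.72
position: [0.5311, -0.005, 0.1512]
tool_rot: [-3.132, -0.243, -0.014]
ft_force: [0.3, 1.3, 13.9]
grip_width: 0.321
```

Call:
{"method": "drive_tool", "body": {"rows": [[[0,0,0.01,0,255],[0,0,0.012,0,255],[0,0,0.012,0,255]]]}}

```text
time: 35.1
position: [0.5325, -0.0046, 0.1508]
tool_rot: [-3.131, -0.243, -0.02]
ft_force: [-2.7, 1.4, 29.7]
grip_width: 0.32
```

Run:
```python
from h import *
print(tool()[0],tool()[2]["ft_force"])
t=img("top");crop(t,242,155,342,245,8,"c2")
s=img("scene");crop(s,202,135,322,240,6,"c2s")
```

```text
[ 0.53250054 -0.00461647  0.15082867] [-2.69747423  1.37021933 29.67168519]
```

View pics/c2s.png

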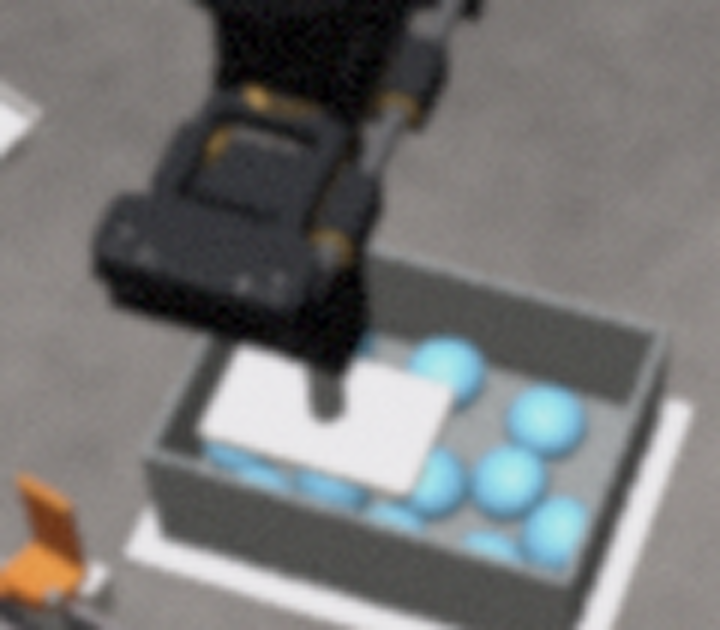

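Call:
{"method": "drive_tool", "body": {"rows": [[[0,0,-0.1,0,255],[0,0,-0.25,0,255],[0,0.2,-0.25,0,255],[0,0.4,-0.25,0,255],[-0.1,0.5,-0.25,0,255],[-0.1,0.5,-0.25,0,255],[-0.1,0.5,-0.25,0,255]]]}}

```text
time: 36.08
position: [0.5211, -0.1573, 0.218]
tool_rot: [-3.131, -0.243, -0.0]
ft_force: [0.1, 0.9, -3.1]
grip_width: 0.316
```

Run:
```python
from h import *
print(tool()[0],tool()[2]["ft_force"])
t=img("top");crop(t,242,175,332,245,8,"c3")
s=img("scene");crop(s,222,165,322,240,8,"c3s")
```

```text
[ 0.52108101 -0.15734558  0.21803504] [ 0.06547724  0.92739302 -3.07354226]
```

View pics/c3s.png

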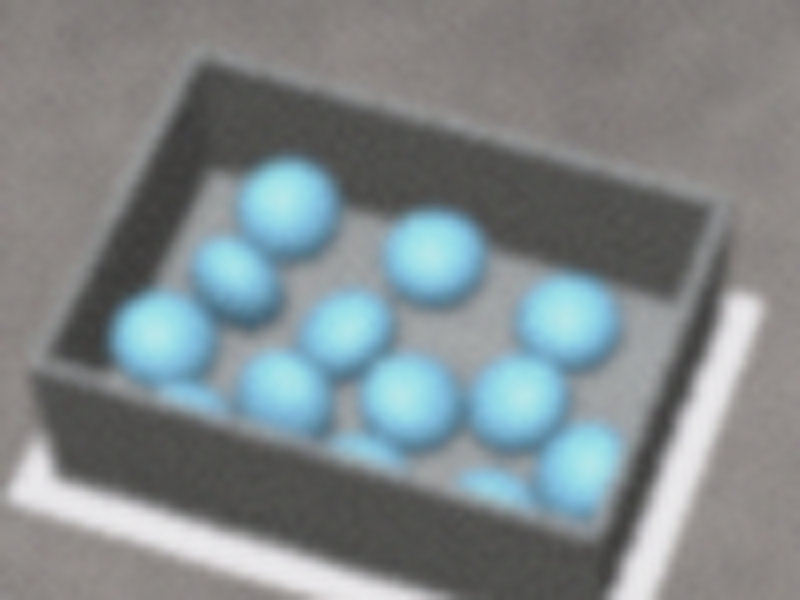

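View pics/c3.png

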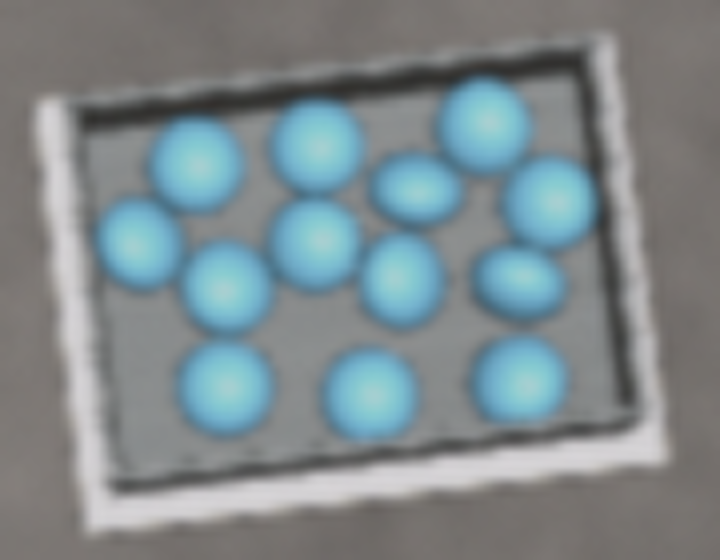

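Run:
```python
from h import *
t=img("top");s=img("scene")
P=[((522,382),(290,207)),((522,280),(237,280)),((550,202),(163,338)),((415,188),(285,395)),((402,280),(348,330)),((370,395),(435,257)),((318,243),(410,400)),((228,288),(520,400)),((226,388),(570,320)),((138,243),(580,470))]
for a,b in P:
    X,e=tri(t,(242+(a[0]+.5)/8-.5,175+(a[1]+.5)/8-.5),s,(222+(b[0]+.5)/8-.5,165+(b[1]+.5)/8-.5))
    print(a,np.round(X*1000),round(e*1000,1),np.round(topan(X)*1000))
print(go(.5,.0,.2,PY),tool()[0])
```

```text
(522, 382) [486. -30.  22.] 0.8 [-44. -51.]
(522, 280) [520. -29.  26.] 0.8 [-10. -56.]
(550, 202) [547. -39.  22.] 0.7 [ 16. -69.]
(415, 188) [550.   7.  27.] 0.7 [ 26. -24.]
(402, 280) [519.  11.  24.] 0.0 [ -5. -16.]
(370, 395) [480.  20.  22.] 0.3 [-41.  -0.]
(318, 243) [531.  39.  22.] 0.2 [12. 11.]
(228, 288) [515.  69.  22.] 0.1 [ 0. 43.]
(226, 388) [481.  69.  21.] 0.0 [-33.  48.]
(138, 243) [530.  99.  24.] 2.2 [19. 70.]
([array([ 0.011, -0.527,  0.061]), np.float64(0.001)], 'tool x dir deg', np.float64(9.0)) [ 0.52146305 -0.15663573  0.21814973]
```

Run:
```python
from h import *
p=frompan([0.024,-.028])+[.001,.001]
print(go(*p,.158,PY),tool()[0])
```

```text
([array([ 0.178, -0.514,  0.201]), np.float64(0.001)], 'tool x dir deg', np.float64(9.0)) [ 0.52146305 -0.15663573  0.21814973]
```

Call:
{"method": "drive_tool", "body": {"rows": [[[0.06,-0.15,0,0,255],[0.12,-0.3,0,0,255],[0.178,-0.45,0,0,255],[0.178,-0.514,0,0,255],[0.178,-0.514,0,0,255],[0.178,-0.514,0.1,0,255],[0.178,-0.514,0.18,0,255],[0.178,-0.514,0.2,0,255],[0.178,-0.514,0.21,0,255],[0.178,-0.514,0.22,0,255],[0.178,-0.514,0.23,0,255],[0.178,-0.514,0.24,0,255],[0.178,-0.514,0.24,0,255]]]}}

```text
time: 37.9
position: [0.5526, 0.0027, 0.1506]
tool_rot: [-3.132, -0.243, -0.011]
ft_force: [-1.9, 0.5, 13.7]
grip_width: 0.319
```

Call:
{"method": "drive_tool", "body": {"rows": [[[0,0,0.005,0,255],[0,0,0.01,0,255],[0,0,0.01,0,255]]]}}

```text
time: 38.28
position: [0.5547, 0.0026, 0.1506]
tool_rot: [-3.132, -0.243, -0.019]
ft_force: [-3.7, -0.5, 23.3]
grip_width: 0.318
```

Call:
{"method": "drive_tool", "body": {"rows": [[[-0.02,0,0,0,255],[-0.04,0,0,0,255],[-0.04,0.02,0,0.01,255],[-0.02,-0.02,0,-0.01,255],[-0.05,-0.04,0,0,255],[-0.05,0,0,0,255],[-0.05,0,0,0,255]]]}}

```text
time: 39.15
position: [0.5414, 0.0003, 0.1498]
tool_rot: [-3.132, -0.243, -0.025]
ft_force: [2.4, 0.7, 15.6]
grip_width: 0.318
```

Call:
{"method": "drive_tool", "body": {"rows": [[[0,0.02,0.005,0.01,255],[0.02,0.04,0.01,-0.01,255],[-0.02,0.02,0.01,0.01,255],[-0.02,-0.02,0.01,-0.01,255],[0,-0.04,0.01,0,255],[0,0,0.01,0,255],[0,0,0.01,0,255]]]}}

```text
time: 40.02
position: [0.5388, 0.0004, 0.1468]
tool_rot: [-3.131, -0.242, -0.014]
ft_force: [-5.6, 1.3, 23.4]
grip_width: 0.316
```

Call:
{"method": "drive_tool", "body": {"rows": [[[0,0,-0.05,0,255],[-0.04,0.02,-0.06,0,255],[-0.068,0.028,-0.06,0,255],[-0.068,0.028,-0.03,0,255],[-0.068,0.028,-0.02,0,255],[-0.068,0.028,-0.01,0,255],[-0.068,0.028,-0.005,0,255],[-0.068,0.028,-0.005,0,255]]]}}

```text
time: 41.02
position: [0.5214, -0.0108, 0.1494]
tool_rot: [-3.132, -0.244, -0.019]
ft_force: [-3.7, 0.7, 35.3]
grip_width: 0.32
```

Call:
{"method": "drive_tool", "body": {"rows": [[[0,0.02,0,0.01,255],[0.02,0.02,0,-0.01,255],[-0.02,0,0,0.01,255],[-0.02,-0.02,0,-0.01,255],[0.02,-0.02,0,0,255],[0,0,0.005,0,255],[0,0,0.005,0,255]]]}}

```text
time: 41.9
position: [0.5225, -0.0077, 0.1483]
tool_rot: [-3.127, -0.246, -0.024]
ft_force: [-2.0, 6.4, 35.3]
grip_width: 0.319
```

Lift and look.

Call:
{"method": "drive_tool", "body": {"rows": [[[0,0,-0.1,0,255],[0,0,-0.25,0,255],[0,0.2,-0.25,0,255],[0,0.4,-0.25,0,255],[0,0.5,-0.25,0,255],[0,0.5,-0.25,0,255],[0,0.5,-0.25,0,255]]]}}

```text
time: 42.78
position: [0.5392, -0.158, 0.214]
tool_rot: [-3.131, -0.244, 0.002]
ft_force: [0.2, -0.5, -2.7]
grip_width: 0.316
```

Run:
```python
from h import *
print(tool()[0],tool()[2]["ft_force"])
t=img("top");crop(t,242,175,332,245,8,"d3")
s=img("scene");crop(s,222,165,322,240,8,"d3s");crop(s,120,70,320,230,4,"d3w")
```

```text
[ 0.53915532 -0.15801057  0.21400746] [ 0.19179106 -0.49838392 -2.7329    ]
```

View pics/d3s.png

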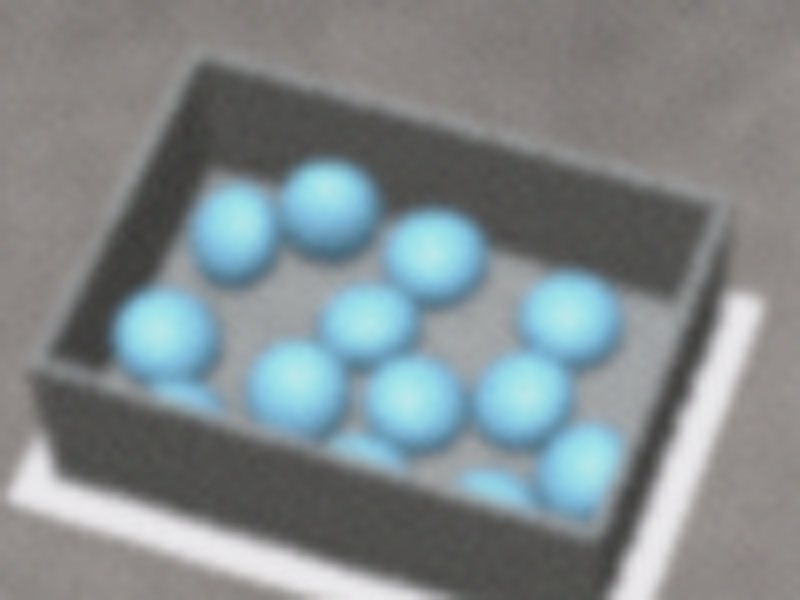

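View pics/d3.png

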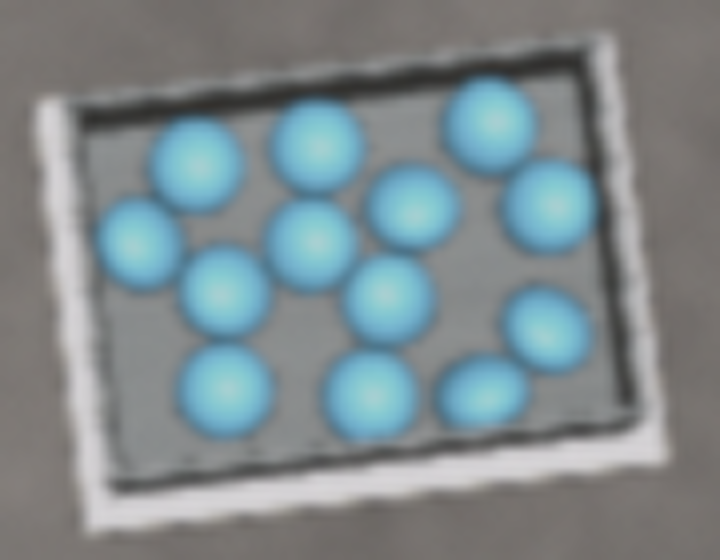

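View pics/d3w.png

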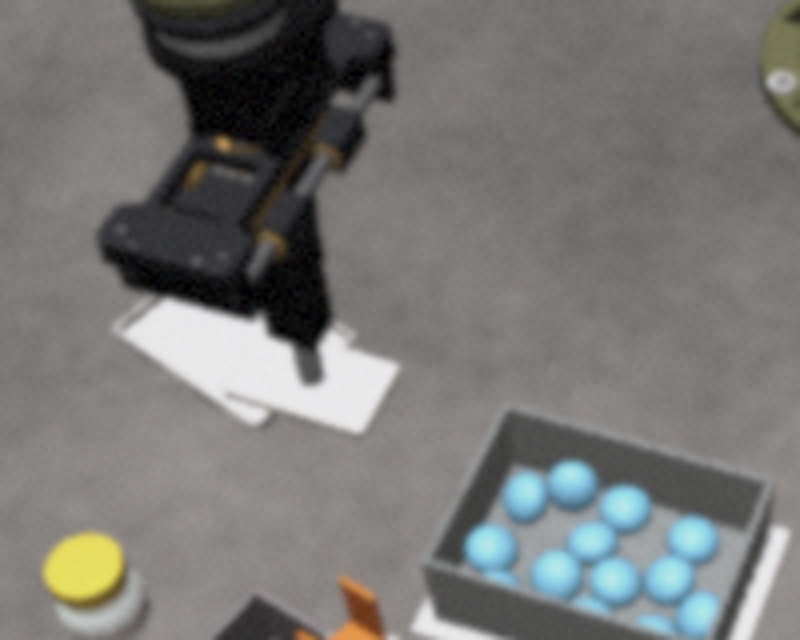

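Run:
```python
from h import *
t=img("top");s=img("scene")
P=[((483,392),(330,208)),((547,330),(235,233)),((550,206),(165,335)),((413,207),(297,388)),((387,300),(368,325)),((370,395),(435,257)),((312,243),(414,403)),((226,292),(522,398)),((226,388),(570,318)),((138,243),(580,470))]
for a,b in P:
    X,e=tri(t,(242+(a[0]+.5)/8-.5,175+(a[1]+.5)/8-.5),s,(222+(b[0]+.5)/8-.5,165+(b[1]+.5)/8-.5))
    print(a,np.round(X*1000),round(e*1000,1),np.round(topan(X)*1000))
p=frompan([-.028,-.037])+[.001,.001]
print(go(*p,.158,PY),tool()[0])
```

```text
(483, 392) [482. -17.  26.] 0.3 [-46. -38.]
(547, 330) [503. -39.  24.] 0.8 [-27. -62.]
(550, 206) [546. -39.  22.] 0.8 [ 15. -69.]
(413, 207) [544.   7.  23.] 0.5 [ 20. -23.]
(387, 300) [513.  15.  22.] 1.3 [-10. -11.]
(370, 395) [480.  20.  22.] 0.3 [-41.  -0.]
(312, 243) [531.  41.  22.] 0.3 [12. 12.]
(226, 292) [514.  70.  21.] 0.5 [-1. 43.]
(226, 388) [481.  69.  22.] 0.0 [-33.  48.]
(138, 243) [530.  99.  24.] 2.2 [19. 70.]
([array([-0.054, -0.498,  0.19 ]), np.float64(0.001)], 'tool x dir deg', np.float64(9.0)) [ 0.5395366  -0.15782885  0.21499242]
```

Call:
{"method": "drive_tool", "body": {"rows": [[[-0.02,-0.15,0,0,255],[-0.04,-0.3,0,0,255],[-0.047,-0.45,0,0,255],[-0.047,-0.498,0,0,255],[-0.047,-0.498,0,0,255],[-0.047,-0.498,0.1,0,255],[-0.047,-0.498,0.18,0,255],[-0.047,-0.498,0.2,0,255],[-0.047,-0.498,0.21,0,255],[-0.047,-0.498,0.22,0,255],[-0.047,-0.498,0.225,0,255],[-0.047,-0.498,0.225,0,255]]]}}

```text
time: 44.48
position: [0.5063, -0.0061, 0.1574]
tool_rot: [-3.119, -0.246, -0.016]
ft_force: [-13.3, 19.1, 43.8]
grip_width: 0.318
```

Call:
{"method": "drive_tool", "body": {"rows": [[[0.01,0,0.005,0,255],[0.02,0,0.01,0,255],[0.03,0.02,0.01,0.01,255],[0.04,-0.02,0.01,-0.01,255],[0.02,0.02,0.01,0,255],[0.04,0,0.01,0,255],[0.04,0,0.01,0,255]]]}}

```text
time: 45.35
position: [0.5177, -0.0078, 0.1523]
tool_rot: [-3.125, -0.244, -0.013]
ft_force: [-10.0, 13.0, 33.7]
grip_width: 0.317
```

Call:
{"method": "drive_tool", "body": {"rows": [[[0,0,-0.05,0,255],[-0.02,-0.03,-0.08,0,255],[-0.02,-0.03,-0.08,0,255],[-0.02,-0.03,-0.05,0,255],[-0.02,-0.03,-0.02,0,255],[-0.02,-0.03,-0.01,0,255],[-0.02,-0.03,0,0,255],[-0.02,-0.03,0,0,255]]]}}

```text
time: 46.35
position: [0.5066, -0.0009, 0.1474]
tool_rot: [-3.127, -0.245, 0.001]
ft_force: [-9.8, 8.0, 21.5]
grip_width: 0.321
```

Run:
```python
from h import *
print(tool()[0],tool()[2]["ft_force"],topan(tool()[0]))
t=img("top");s=img("scene");crop(s,202,135,322,240,6,"e1s")
```

```text
[ 0.50664272 -0.00088874  0.14739764] [-9.75353201  8.0375884  21.51371043] [-0.01845486 -0.02536398]
```

View pics/e1s.png

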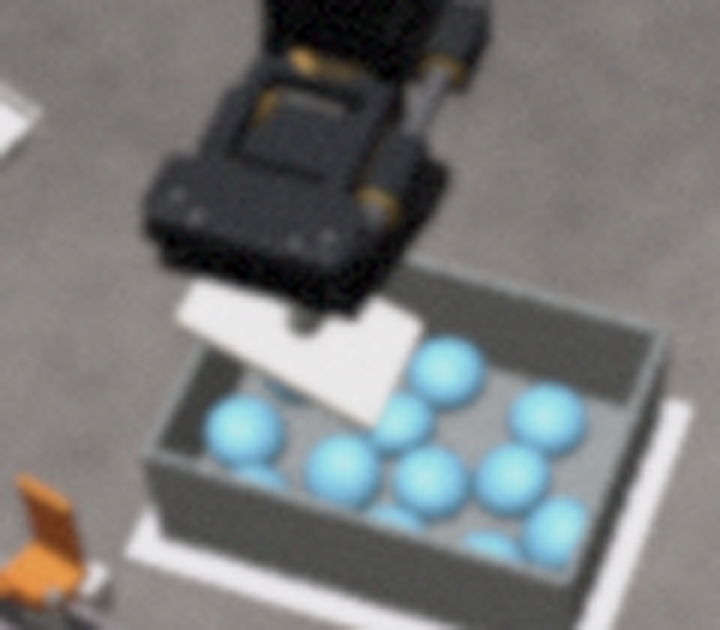

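Call:
{"method": "drive_tool", "body": {"rows": [[[0,-0.02,-0.08,0,255],[0,-0.03,-0.15,0,255],[0,0,-0.25,0,255],[0,0.2,-0.3,0,255],[0,0.4,-0.3,0,255],[0,0.5,-0.3,0,255],[0,0.5,-0.3,0,255],[0,0.5,-0.3,0,255]]]}}

```text
time: 47.45
position: [0.5298, -0.1513, 0.2335]
tool_rot: [-3.131, -0.244, 0.003]
ft_force: [-0.2, 0.8, -2.9]
grip_width: 0.318
```

Run:
```python
from h import *
print(tool()[0],tool()[2]["ft_force"])
t=img("top");crop(t,242,175,332,245,8,"f3");crop(t,270,150,430,270,5,"f3t")
s=img("scene");crop(s,222,165,322,240,8,"f3s");crop(s,120,70,280,190,5,"f3w")
```

```text
[ 0.52977416 -0.15125891  0.23350634] [-0.16483156  0.81960188 -2.86835838]
```

View pics/f3w.png

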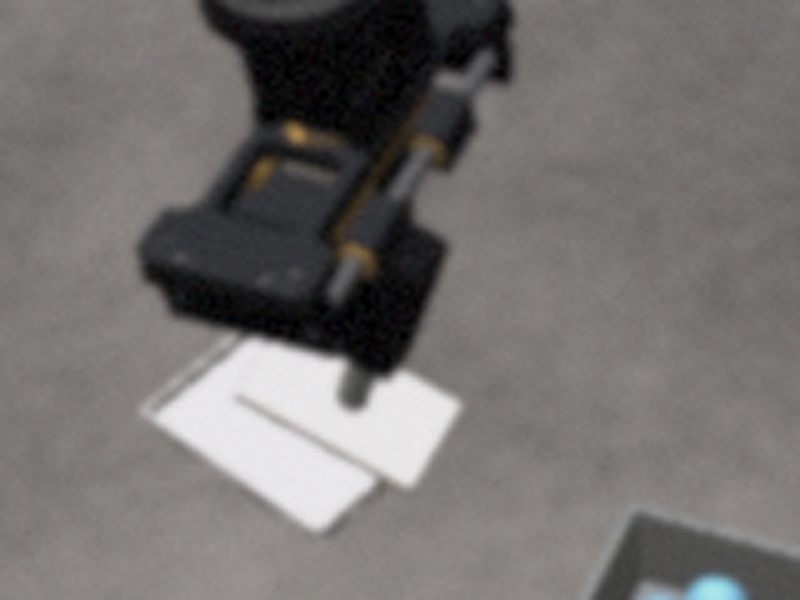

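View pics/f3t.png

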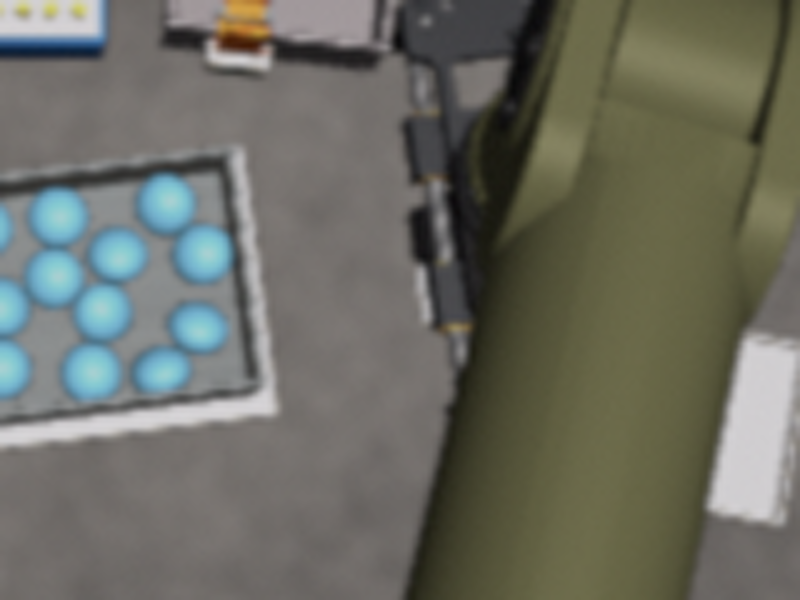

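View pics/f3s.png

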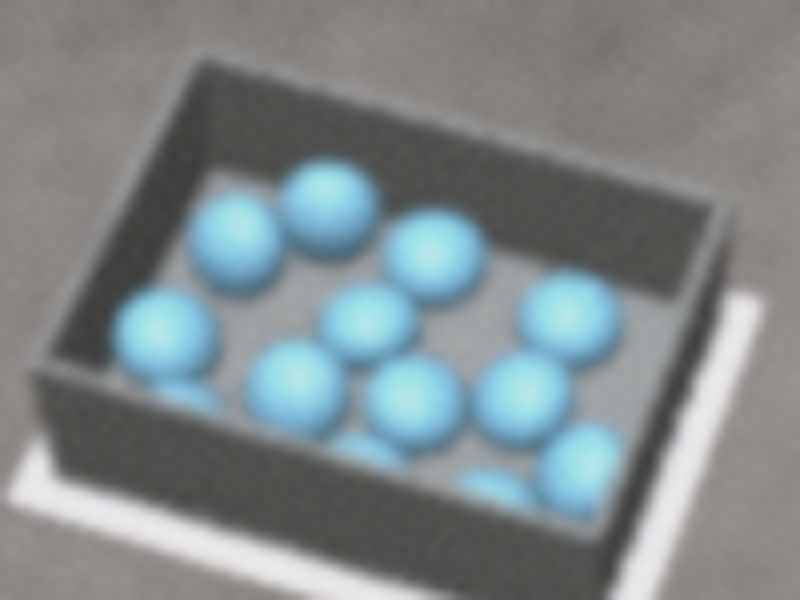

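View pics/f3.png

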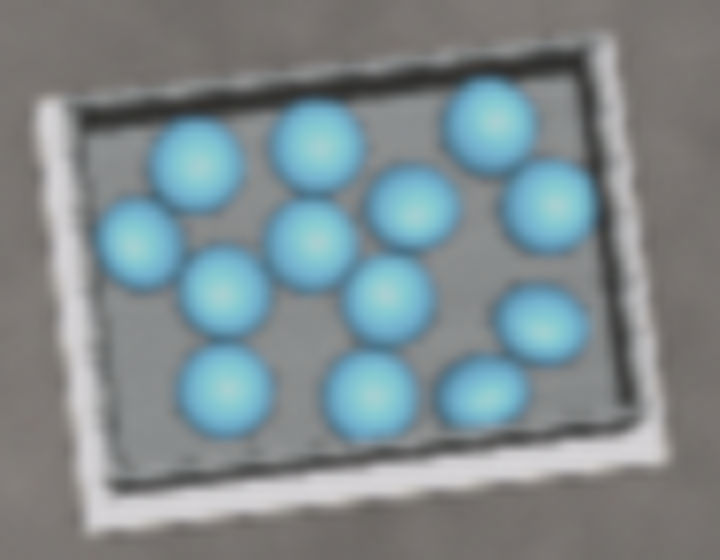

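```bash
cat > tilt.py <<'E'
from h import *
def fit(d,obs):  # obs: list of ((sx,sy),(u,v)); top-of-plate corners
    p,R,_=tool(); yaw=np.arctan2(R[1,0],R[0,0]); xh=np.array([np.cos(yaw),np.sin(yaw),0]); yh=np.array([-np.sin(yaw),np.cos(yaw),0])
    from scipy.optimize import least_squares
    G=p+[0,0,.005]
    def f(q):
        th,off,sy=q; r=[]
        for (a,b),(u,v) in obs:
            Rr=Ro.from_rotvec(xh*th)
            X=G+Rr.apply(xh*(a*.028)+yh*(b*.046+sy)+np.array([0,0,-.107+off]))
            r+=list(proj(d,X)-[u,v])
        return r+[off*100,sy*100]
    s=least_squares(f,[0,0,0]); return s.x, s.cost
E
python3 - <<'E'
from tilt import *
s=img("scene")
c=lambda x,y:(120+(x+.5)/5-.5,70+(y+.5)/5-.5)
print(fit(s,[((1,1),c(412,488)),((-1,1),c(461,405)),((1,-1),c(236,397))]),PY)
E
```

```text
(array([-0.35495001,  0.01100549,  0.00440554]), np.float64(1.223546998928919)) 0.15358897417550102
```

Run:
```python
from h import *
print(go(.4715,-.253,.16,np.radians(-6)),tool()[0])
```

```text
([array([-0.246,  0.306,  0.247]), np.float64(0.083)], 'tool x dir deg', np.float64(9.0)) [ 0.53014754 -0.15069     0.23426328]
```

Call:
{"method": "drive_tool", "body": {"rows": [[[-0.1,0.1,0,0.03,255],[-0.2,0.2,0,0.06,255],[-0.246,0.306,0,0.083,255],[-0.246,0.306,0.1,0.083,255],[-0.246,0.306,0.2,0.083,255],[-0.246,0.306,0.247,0.083,255],[-0.246,0.306,0.247,0.083,255],[-0.246,0.306,0.247,0.083,255]]]}}

```text
time: 48.6
position: [0.4721, -0.2551, 0.1618]
tool_rot: [3.136, -0.167, 0.003]
ft_force: [-1.0, -0.4, -2.5]
grip_width: 0.322
```

Run:
```python
from tilt import *
s=img("scene");crop(s,120,70,280,190,5,"g1")
print(tool()[0])
```

```text
[ 0.47224554 -0.25498028  0.16198959]
```

View pics/g1.png

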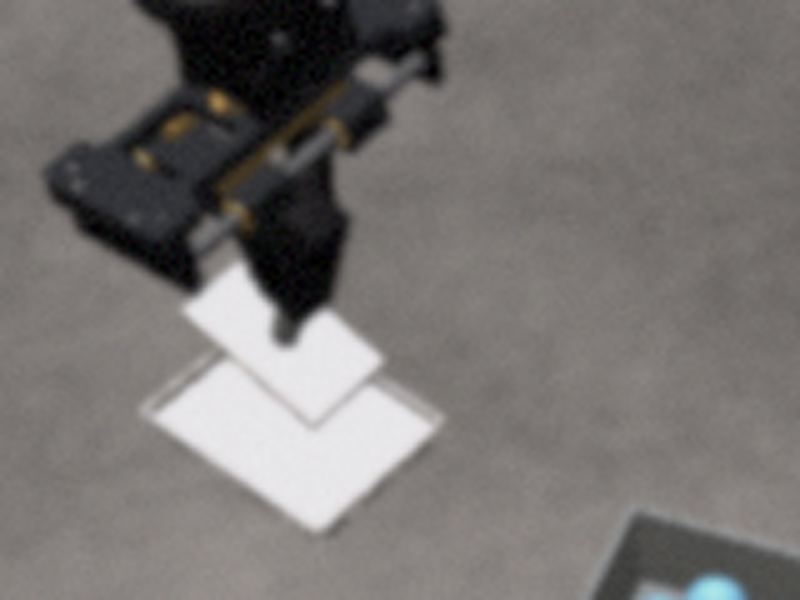

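Call:
{"method": "drive_tool", "body": {"rows": [[[0,0,0.08,0,255],[0,0,0.12,0,255],[0,0,0.135,0,255],[0,0,0.135,0,255]]]}}

```text
time: 49.15
position: [0.4716, -0.2545, 0.1204]
tool_rot: [3.137, -0.166, 0.001]
ft_force: [0.6, -0.5, -2.0]
grip_width: 0.32
```

Call:
{"method": "drive_tool", "body": {"rows": [[[0,0.03,0.005,0,255],[0,0.06,0.01,0,255],[0,0.09,0.015,0,255],[0,0.12,0.02,0,255],[0,0.14,0.024,0,255],[0,0.14,0.024,0,255]]], "grip_force": 15}}

```text
time: 49.9
position: [0.4666, -0.2968, 0.1128]
tool_rot: [3.137, -0.168, -0.001]
ft_force: [-0.1, 0.1, -2.3]
grip_width: 0.324
```

Run:
```python
from tilt import *
s=img("scene");crop(s,120,70,280,190,5,"g2")
print(tool()[0])
```

```text
[ 0.4668137  -0.29620213  0.11280587]
```

View pics/g2.png

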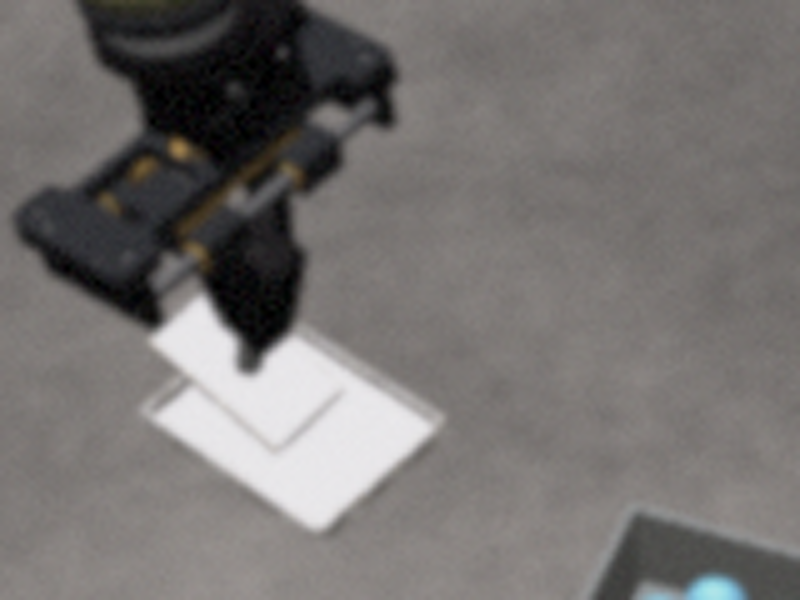

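Call:
{"method": "drive_tool", "body": {"rows": [[[0,-0.07,-0.01,0,255],[0,-0.14,-0.01,0,255],[0,-0.14,-0.01,0,255],[0,-0.14,0.01,0,255],[0,-0.14,0.02,0,255],[0,-0.14,0.02,0,255]]]}}

```text
time: 50.7
position: [0.4719, -0.2573, 0.1094]
tool_rot: [3.135, -0.17, 0.004]
ft_force: [-2.8, -1.0, 12.6]
grip_width: 0.319
```

Call:
{"method": "drive_tool", "body": {"rows": [[[0,0,0.01,0,255],[0,0,0.02,0,255],[0,0,0.02,0,255]]]}}

```text
time: 51.08
position: [0.4718, -0.2592, 0.1047]
tool_rot: [3.133, -0.171, 0.005]
ft_force: [-5.7, -2.9, 18.1]
grip_width: 0.323
```

Call:
{"method": "drive_tool", "body": {"rows": [[[0,0.03,0,0,255],[0,0.06,0.0,0,255],[0,0.09,0,0,255],[0,0.12,0,0,255],[0,0.13,0.0,0,255],[0,0.13,0.0,0,255]]]}}

```text
time: 51.82
position: [0.4668, -0.294, 0.1007]
tool_rot: [3.136, -0.167, -0.001]
ft_force: [0.3, -0.2, -0.6]
grip_width: 0.322
```

Run:
```python
from tilt import *
s=img("scene");crop(s,120,70,280,190,5,"g3")
print(tool()[0])
```

```text
[ 0.46681112 -0.29390543  0.10070793]
```

View pics/g3.png

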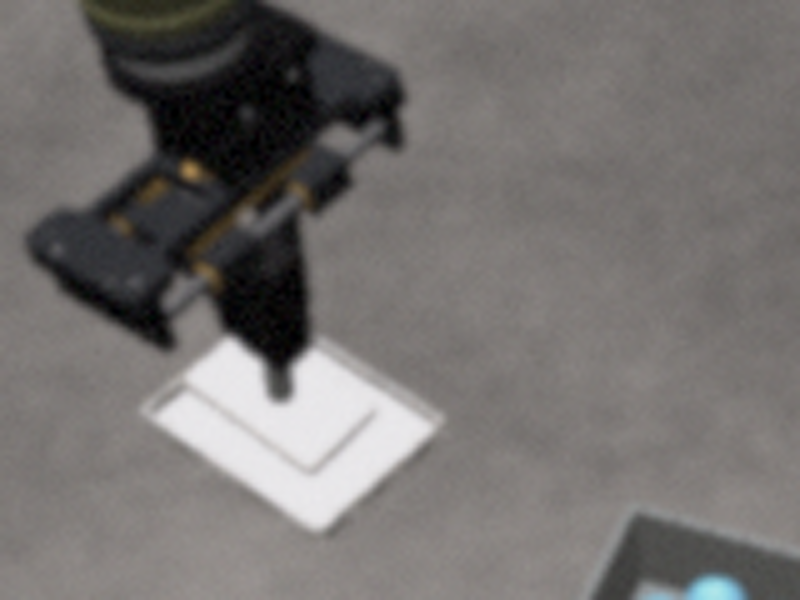

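Call:
{"method": "drive_tool", "body": {"rows": [[[0,0.0,0,0,140],[0,0,0,0,100],[0,0,0,0,60],[0,0,-0.1,0,40],[0,0,-0.3,0,40],[0,-0.2,-0.35,0,40],[0,-0.4,-0.35,0,40],[0,-0.4,-0.35,0,40],[0,-0.4,-0.35,0,40]]]}}

```text
time: 53.0
position: [0.4798, -0.1743, 0.206]
tool_rot: [3.137, -0.166, 0.0]
ft_force: [-0.4, 0.1, -0.0]
grip_width: 0.84
```

Run:
```python
from tilt import *
s=img("scene");crop(s,140,105,220,185,9,"g4");t=img("top");crop(t,370,200,440,260,11,"g4t")
print(tool()[0])
```

```text
[ 0.47952431 -0.17549893  0.20592726]
```

View pics/g4.png

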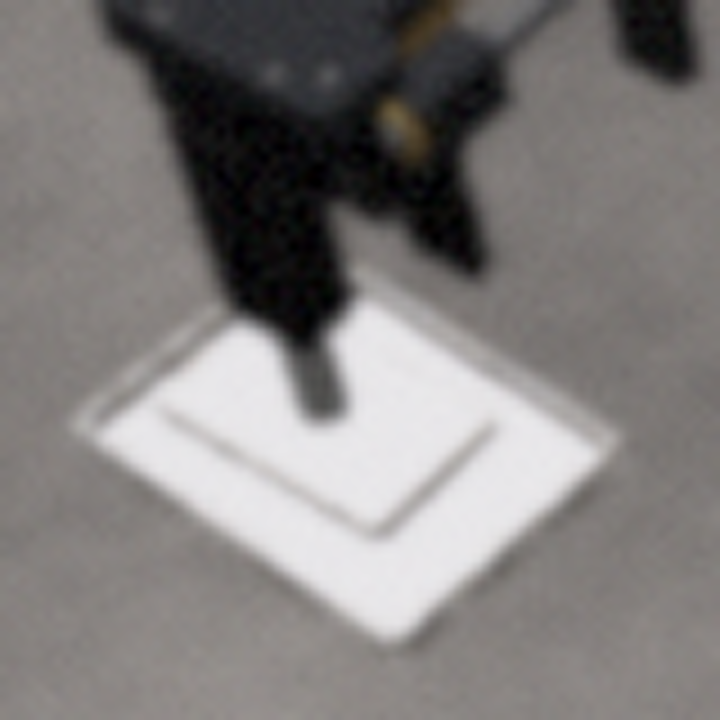

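View pics/g4t.png

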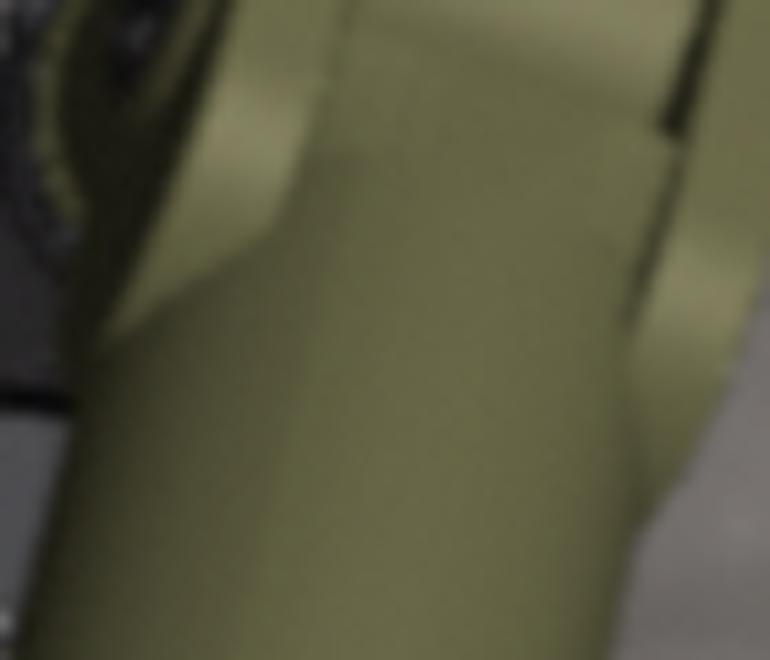

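Run:
```python
from tilt import *
s=img("scene")
c=lambda x,y:(140+(x+.5)/9-.5,105+(y+.5)/9-.5)
A,B,C=[onz(s,*c(*q),.011) for q in((380,538),(163,408),(497,428))]
print(A,B,C,np.linalg.norm(A-B),np.linalg.norm(A-C))
cen=(B+C)/2; d=A-B; yaw=-np.arctan2(d[0],d[1]); print(cen,np.degrees(yaw))
print(go(cen[0],cen[1],.2,yaw))
```

```text
[ 0.50040563 -0.26023377  0.011     ] [ 0.48981724 -0.34992107  0.011     ] [ 0.44786151 -0.25398981  0.011     ] 0.09031015758299259 0.052913807664905686
[ 0.46883938 -0.30195544  0.011     ] -6.733110974590808
([array([0.01 , 0.423, 0.02 ]), np.float64(0.003)], 'tool x dir deg', np.float64(-6.2))
```

Call:
{"method": "drive_tool", "body": {"rows": [[[0,0.15,0,0,40],[0,0.3,0,0,40],[0.01,0.423,0.02,0.003,40],[0.01,0.423,0.02,0.003,40],[0.01,0.423,0.1,0.003,40],[0.01,0.423,0.2,0.003,40],[0.01,0.423,0.307,0.003,40],[0.01,0.423,0.307,0.003,40],[0.01,0.423,0.307,0.003,255],[0.01,0.423,0.307,0.003,255],[0.01,0.423,0.307,0.003,255],[0.01,0.423,0.307,0.003,255],[0.01,0.423,0.307,0.003,255]]], "grip_force": 60}}

```text
time: 54.78
position: [0.4693, -0.3003, 0.114]
tool_rot: [-3.136, 0.181, 0.0]
ft_force: [0.1, -0.3, 1.6]
grip_width: 0.363
```

Call:
{"method": "drive_tool", "body": {"rows": [[[0,0,-0.1,0,255],[0,0,-0.2,0,255],[0,-0.1,-0.3,0,255],[0.05,-0.3,-0.35,-0.03,255],[0.1,-0.5,-0.35,-0.06,255],[0.1,-0.7,-0.35,-0.083,255],[0.1,-0.9,-0.35,-0.083,255],[0.1,-0.9,-0.35,-0.083,255],[0.1,-0.9,-0.35,-0.083,255],[0.1,-0.9,-0.35,-0.083,255]]]}}

```text
time: 56.02
position: [0.53, -0.0373, 0.2186]
tool_rot: [3.133, 0.224, -0.001]
ft_force: [0.1, 0.2, -3.1]
grip_width: 0.319
```

Run:
```python
from h import *
p=frompan([-.025,-.024])+[.001,.001]
print(go(*p,.158,PY),tool()[0],tool()[2]["ft_force"])
s=img("scene");crop(s,180,80,340,200,5,"h1")
```

```text
([array([-0.078, -0.139,  0.202]), np.float64(-0.003)], 'tool x dir deg', np.float64(8.2)) [ 0.530018   -0.0373421   0.21859872] [ 0.06147536  0.17349315 -3.10482355]
```

View pics/h1.png

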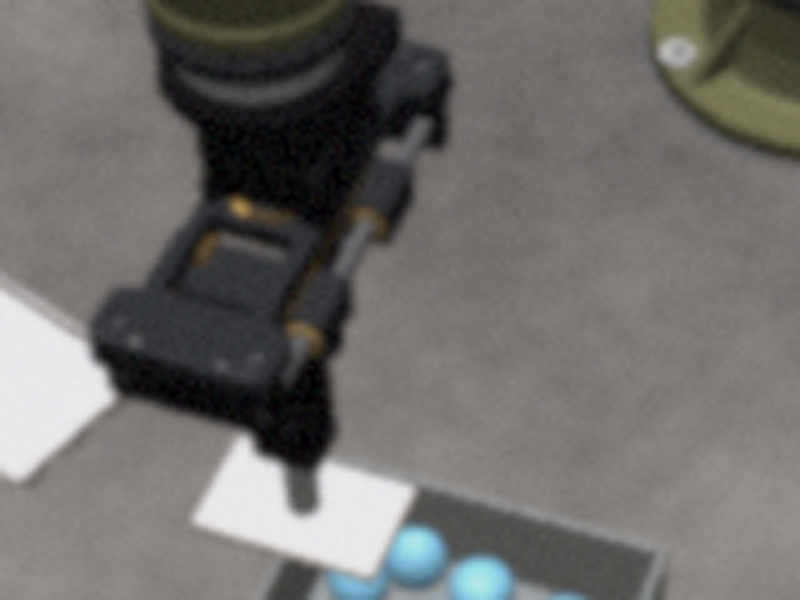

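Run:
```python
from tilt import *
s=img("scene")
c=lambda x,y:(180+(x+.5)/5-.5,80+(y+.5)/5-.5)
print(fit(s,[((1,1),c(378,580)),((-1,1),c(417,488)),((1,-1),c(193,520))]))
```

```text
(array([-0.04525344, -0.00721863, -0.00114428]), np.float64(0.6531650716586931))
```

Call:
{"method": "drive_tool", "body": {"rows": [[[-0.05,-0.1,0,0,255],[-0.078,-0.139,0,0,255],[-0.078,-0.139,0,0,255],[-0.078,-0.139,0.08,0,255],[-0.078,-0.139,0.16,0,255],[-0.078,-0.139,0.2,0,255],[-0.078,-0.139,0.21,0,255],[-0.078,-0.139,0.22,0,255],[-0.078,-0.139,0.23,0,255],[-0.078,-0.139,0.235,0,255],[-0.078,-0.139,0.235,0,255]]]}}

```text
time: 57.5
position: [0.5058, 0.0014, 0.156]
tool_rot: [3.133, 0.228, 0.017]
ft_force: [-3.6, -0.3, 27.7]
grip_width: 0.316
```

Call:
{"method": "drive_tool", "body": {"rows": [[[0.02,0,0,0,255],[0.04,0,0,0.01,255],[0.05,0.02,0,-0.01,255],[0.03,-0.02,0,0.01,255],[0.04,0,0,0,255],[0.04,0,0.005,0,255]]]}}

```text
time: 58.25
position: [0.5225, 0.0044, 0.1559]
tool_rot: [-3.132, -0.229, -0.035]
ft_force: [4.9, 0.8, 24.7]
grip_width: 0.318
```

Call:
{"method": "drive_tool", "body": {"rows": [[[0.02,0.02,0,0.01,255],[0.02,-0.02,0,-0.01,255],[0,-0.02,0,0.01,255],[0,0.02,0,-0.01,255],[0.02,0,0,0,255],[0.02,0,0,0,255]]]}}

```text
time: 59.0
position: [0.5229, 0.0065, 0.1525]
tool_rot: [-3.13, -0.229, -0.015]
ft_force: [-4.2, 2.1, 18.6]
grip_width: 0.315
```

Call:
{"method": "drive_tool", "body": {"rows": [[[0,0,-0.1,0,255],[0,0,-0.25,0,255],[0,0.2,-0.25,0,255],[0,0.4,-0.25,0,255],[-0.02,0.6,-0.25,0,255],[-0.02,0.6,-0.25,0,255],[-0.02,0.6,-0.25,0,255]]]}}

```text
time: 59.88
position: [0.5394, -0.1742, 0.2222]
tool_rot: [-3.133, -0.227, -0.001]
ft_force: [-0.1, 0.6, -3.0]
grip_width: 0.317
```

Run:
```python
from h import *
print(tool()[0],tool()[2]["ft_force"])
t=img("top");crop(t,242,175,332,245,8,"i3")
s=img("scene");crop(s,222,165,322,240,8,"i3s");crop(s,120,70,280,190,5,"i3w")
```

```text
[ 0.53941431 -0.17419554  0.22220761] [-0.08106523  0.59676381 -3.04568031]
```

View pics/i3s.png

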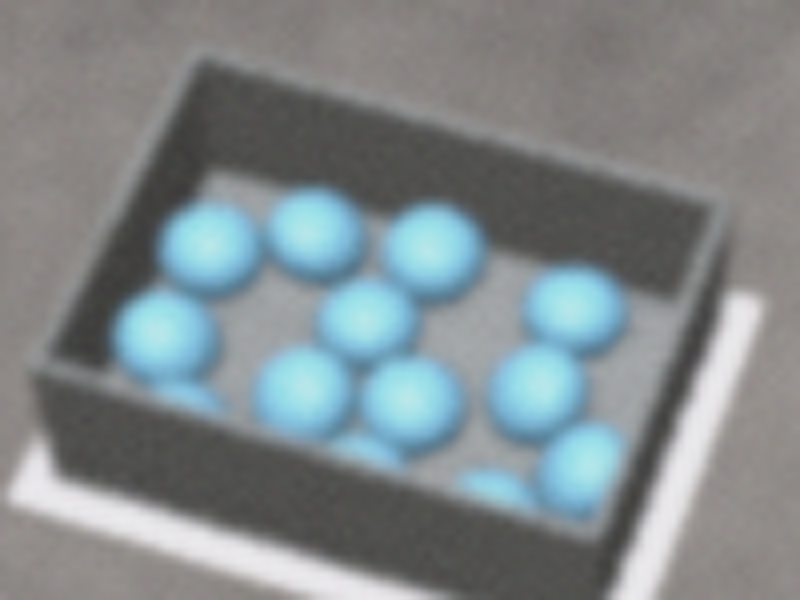

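View pics/i3.png

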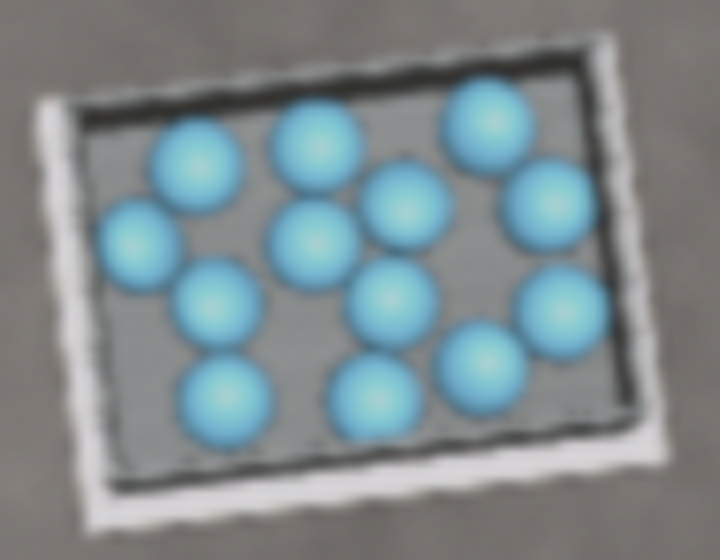

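View pics/i3w.png

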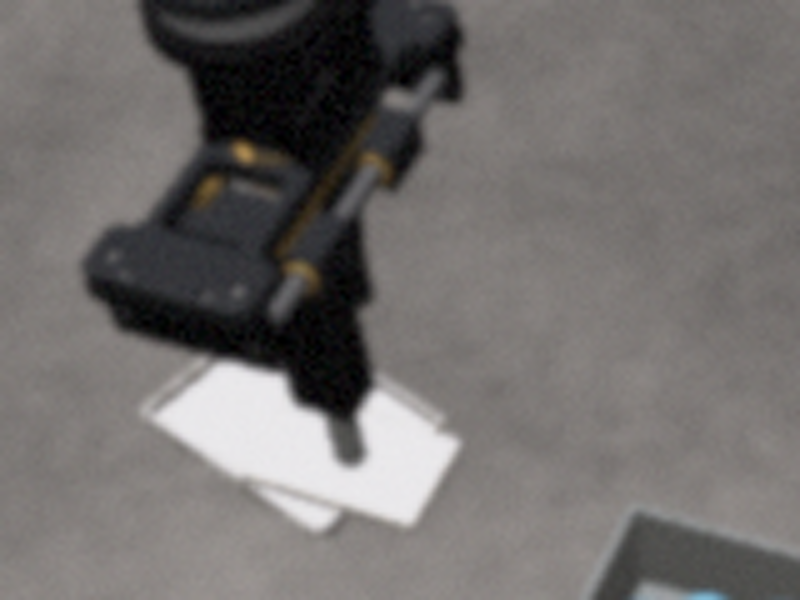

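Run:
```python
from tilt import *
s=img("scene")
c=lambda x,y:(120+(x+.5)/5-.5,70+(y+.5)/5-.5)
print(fit(s,[((1,1),c(412,525)),((-1,1),c(462,440)),((1,-1),c(243,478))]))
print(go(.469,-.298,.14,np.radians(-7)),tool()[0])
```

```text
(array([ 0.00721099, -0.00787429, -0.00972191]), np.float64(1.0709065012228232))
([array([-0.295,  0.379,  0.273]), np.float64(0.086)], 'tool x dir deg', np.float64(8.5)) [ 0.53958382 -0.17241425  0.22198496]
```

Call:
{"method": "drive_tool", "body": {"rows": [[[-0.1,0.1,0,0.03,255],[-0.2,0.25,0,0.06,255],[-0.295,0.379,0,0.086,255],[-0.295,0.379,0,0.086,255],[-0.295,0.379,0.12,0.086,255],[-0.295,0.379,0.22,0.086,255],[-0.295,0.379,0.28,0.086,255],[-0.295,0.379,0.32,0.086,255],[-0.295,0.379,0.333,0.086,255],[-0.295,0.379,0.338,0.086,255],[-0.295,0.379,0.338,0.086,255]]]}}

```text
time: 61.4
position: [0.4685, -0.2997, 0.1211]
tool_rot: [3.135, -0.196, 0.002]
ft_force: [-0.4, 0.8, -2.6]
grip_width: 0.317
```

Call:
{"method": "drive_tool", "body": {"rows": [[[0,0,0.005,0,255],[0,0,0.01,0,255],[0,0,0.01,0,255]]]}}

```text
time: 61.78
position: [0.4685, -0.3005, 0.1197]
tool_rot: [3.135, -0.197, 0.003]
ft_force: [-3.0, 0.5, 8.7]
grip_width: 0.314
```

Contact with tray floor. Release, lift clear, go towards the clip side.

Call:
{"method": "drive_tool", "body": {"rows": [[[0,0,-0.005,0,200],[0,0,-0.005,0,120],[0,0,-0.005,0,80],[0,0,-0.005,0,40],[0,0,-0.005,0,40],[0,0,-0.1,0,40],[0,0,-0.25,0,40],[0,0,-0.4,0,40],[0,-0.3,-0.4,0,40],[0,-0.5,-0.4,0,40],[0,-0.6,-0.4,0,40],[0,-0.6,-0.4,0,40],[0,-0.6,-0.4,0,40]]], "grip_force": 20}}

```text
time: 63.4
position: [0.4903, -0.1214, 0.2375]
tool_rot: [3.135, -0.196, 0.0]
ft_force: [-0.0, -0.7, 0.0]
grip_width: 0.844
```

Run:
```python
from h import *
print(tool()[0])
t=img("top","j1f");crop(t,300,120,440,260,5,"j1t")
s=img("scene");crop(s,140,100,300,250,5,"j1s")
```

```text
[ 0.49030868 -0.12142188  0.23750695]
```

View pics/j1s.png

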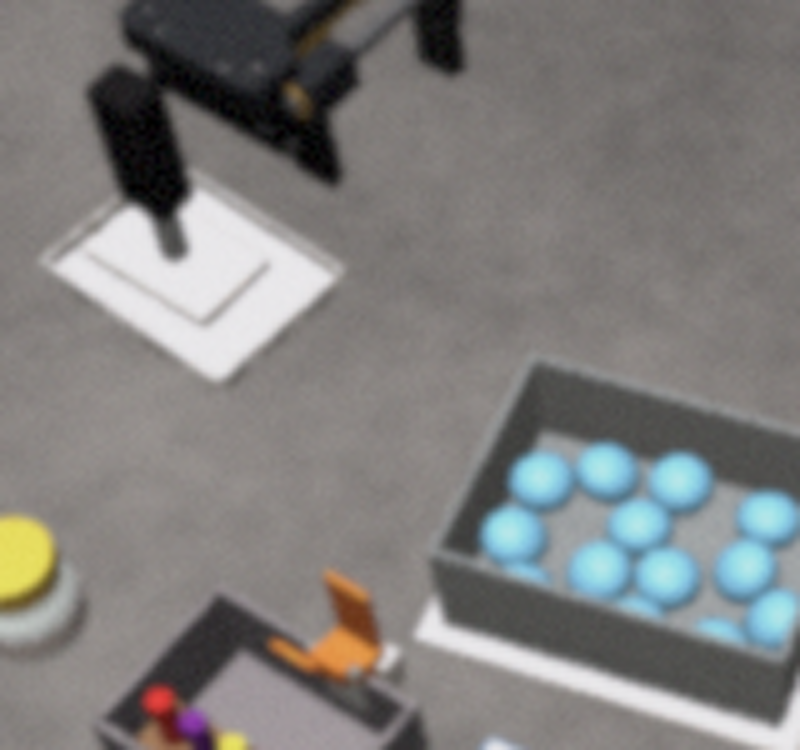

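View pics/j1t.png

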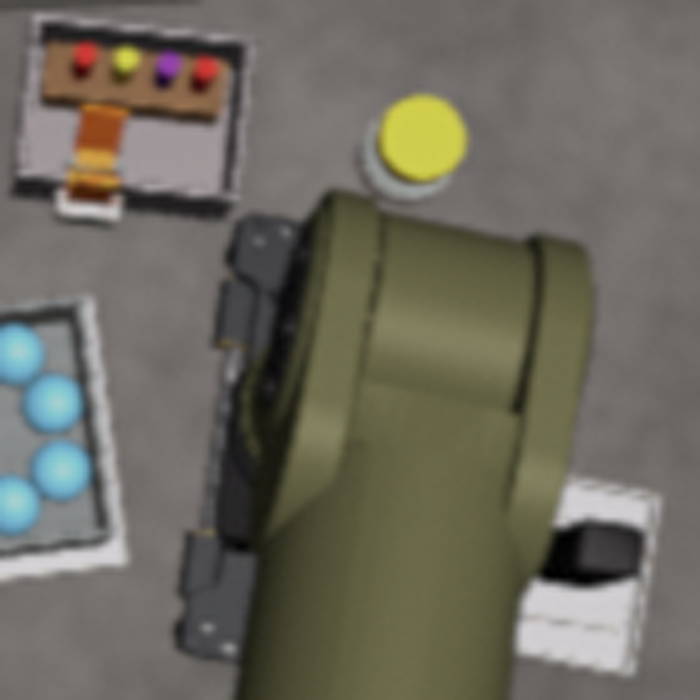

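Run:
```python
from h import *
t=img("top");s=img("scene")
ct=lambda x,y:(300+(x+.5)/14-.5,120+(y+.5)/14-.5)
cs=lambda x,y:(185+(x+.5)/16-.5,205+(y+.5)/16-.5)
for a,b in(((265,488),(392,190)),((297,305),(205,415)),((272,440),(380,385))): print(tri(t,ct(*a),s,cs(*b)))
print("fixed z.112",onz(t,*ct(265,488),.112),onz(s,*cs(392,190),.112))
print("sprung z.103",onz(t,*ct(297,305),.103),onz(s,*cs(205,415),.103))
print("casing top .06",onz(t,*ct(250,575),.06))
```

```text
(array([ 0.65251026, -0.05160112,  0.11403148]), np.float64(8.162241739991799e-05))
(array([ 0.69005651, -0.05837214,  0.10346361]), np.float64(0.0013833427900814149))
(array([ 0.66731074, -0.05278835,  0.08279066]), np.float64(0.00567341149458212))
fixed z.112 [ 0.65295084 -0.05172924  0.112     ] [ 0.65159089 -0.05262625  0.112     ]
sprung z.103 [ 0.68978602 -0.05782115  0.103     ] [ 0.69016371 -0.05924475  0.103     ]
casing top .06 [ 0.64780903 -0.05332831  0.06      ]
```

Run:
```python
from h import *
t=img("top");s=img("scene")
crop(t,296,115,356,175,13,"k1");crop(s,170,210,240,270,11,"k1s")
```

```text
(no output)
```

View pics/k1.png

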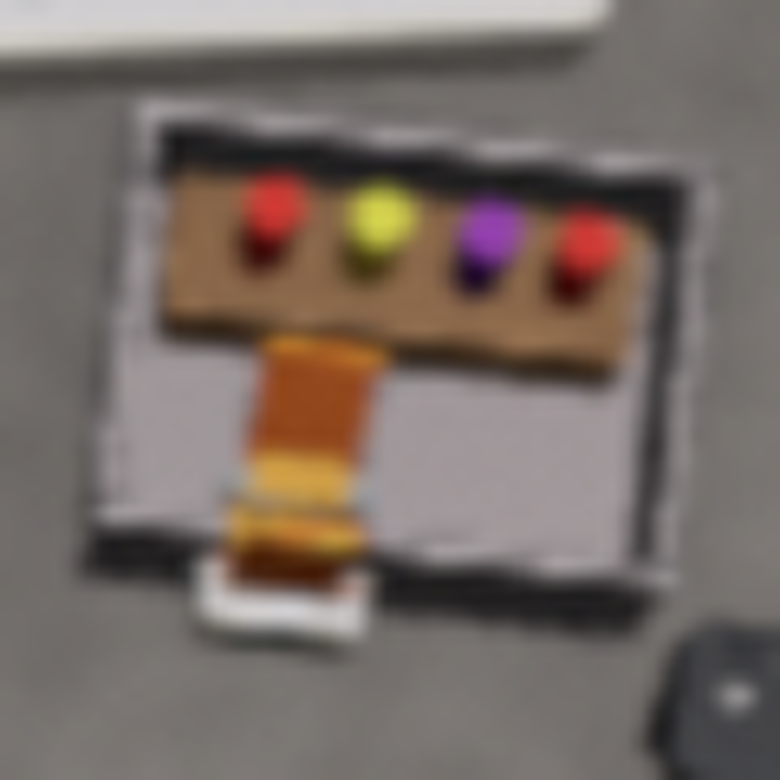

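View pics/k1s.png

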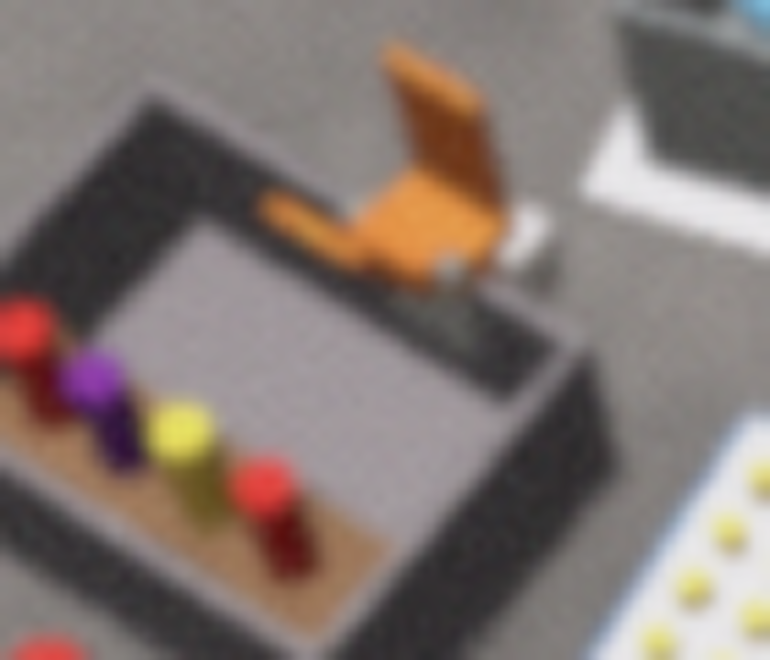

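Run:
```python
from h import *
t=img("top");s=img("scene")
ct=lambda x,y:(296+(x+.5)/13-.5,115+(y+.5)/13-.5)
cs=lambda x,y:(170+(x+.5)/11-.5,210+(y+.5)/11-.5)
for p in((98,517),(670,580),(290,538),(140,105),(708,168)): print(p,np.round(onz(t,*ct(*p),.06),4))
for p in((155,88),(590,350),(420,248)): print("s",p,np.round(onz(s,*cs(*p),.06),4))
# edges in y: fixed lever top ends top view; sprung ends; casing ends
print("fixed",[np.round(onz(t,*ct(*p),.112),4) for p in((232,515),(365,545))])
print("sprung",[np.round(onz(t,*ct(*p),.103),4) for p in((268,342),(390,357))])
print("casing",[np.round(onz(t,*ct(*p),.06),4) for p in((195,590),(370,600))])
print("fixed s",[np.round(onz(s,*cs(*p),.112),4) for p in((390,45),(482,105))])
print("sprung s",[np.round(onz(s,*cs(*p),.103),4) for p in((263,200),(355,262))])
```

```text
(98, 517) [ 0.6638 -0.0148  0.06  ]
(670, 580) [ 0.654  -0.1325  0.06  ]
(290, 538) [ 0.6606 -0.0543  0.06  ]
(140, 105) [ 0.7511 -0.0218  0.06  ]
(708, 168) [ 0.7412 -0.1396  0.06  ]
s (155, 88) [ 0.6587 -0.129   0.06  ]
s (590, 350) [ 0.6685 -0.012   0.06  ]
s (420, 248) [ 0.6648 -0.0566  0.06  ]
fixed [array([ 0.6532, -0.0387,  0.112 ]), array([ 0.6479, -0.065 ,  0.112 ])]
sprung [array([ 0.6907, -0.0459,  0.103 ]), array([ 0.6883, -0.0703,  0.103 ])]
casing [array([ 0.6491, -0.035 ,  0.06  ]), array([ 0.6481, -0.0709,  0.06  ])]
fixed s [array([ 0.6497, -0.0646,  0.112 ]), array([ 0.6529, -0.0403,  0.112 ])]
sprung s [array([ 0.6884, -0.0708,  0.103 ]), array([ 0.6916, -0.0464,  0.103 ])]
```

Run:
```python
from h import *
t=img("top");s=img("scene")
ct=lambda x,y:(296+(x+.5)/13-.5,115+(y+.5)/13-.5)
cs=lambda x,y:(170+(x+.5)/11-.5,210+(y+.5)/11-.5)
print(tri(t,ct(380,215),s,cs(182,430)),tri(t,ct(277,205),s,cs(265,487)))
print(go(.664,-.0545,.14,np.radians(-6)),np.round(tool()[2]["joint_positions"],2))
print(onz(t,300+585/5,120+548/5,.138))
```

```text
(array([ 0.72691058, -0.07115504,  0.0686976 ]), np.float64(0.00034874064212187813)) (array([ 0.7289155 , -0.05000798,  0.06648057]), np.float64(3.7189923065028526e-05))
([array([ 0.546, -0.293,  0.325]), np.float64(-0.007)], 'tool x dir deg', np.float64(-7.2)) [-0.24  0.    0.43  1.82 -0.    1.32  0.07]
[ 0.46404105 -0.29673341  0.138     ]
```

Call:
{"method": "drive_tool", "body": {"rows": [[[0.15,-0.08,0,0,26],[0.3,-0.16,0,0,26],[0.45,-0.25,0,-0.007,26],[0.546,-0.293,0.1,-0.007,26],[0.546,-0.293,0.25,-0.007,26],[0.546,-0.293,0.25,-0.007,26],[0.546,-0.293,0.25,-0.007,26],[0.546,-0.293,0.25,-0.007,26]]]}}

```text
time: 64.9
position: [0.6651, -0.0545, 0.1653]
tool_rot: [-3.137, 0.162, -0.007]
ft_force: [0.2, 0.6, 0.5]
grip_width: 0.897
```

Run:
```python
from h import *
s=img("scene");crop(s,140,130,260,250,6,"l1")
print(go(.663,-.0545,.088,np.radians(-6)),tool()[0],tool()[2]["grip_width"]*87)
```

```text
([array([-0.007,  0.001,  0.257]), np.float64(0.0)], 'tool x dir deg', np.float64(-5.9)) [ 0.66492543 -0.05440034  0.16510531] 78.15891211182588
```

View pics/l1.png

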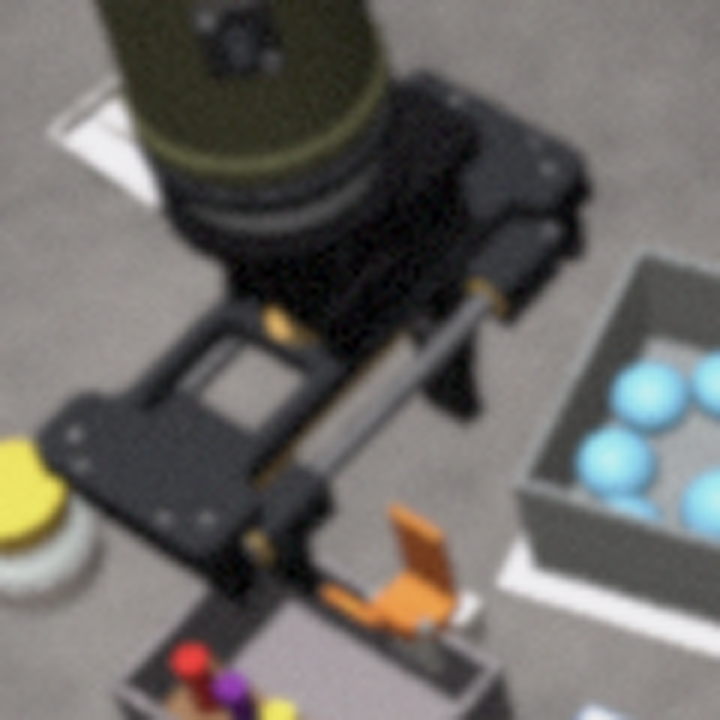

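Call:
{"method": "drive_tool", "body": {"rows": [[[0,0,0.08,0,26],[0,0,0.16,0,26],[0,0,0.22,0,26],[0,0,0.257,0,26],[0,0,0.257,0,26],[0,0,0.257,0,26]]]}}

```text
time: 65.7
position: [0.6646, -0.0541, 0.0863]
tool_rot: [-3.137, 0.161, -0.003]
ft_force: [-0.5, 0.7, -0.1]
grip_width: 0.9
```

Call:
{"method": "drive_tool", "body": {"rows": [[[-0.008,0,0,0,100],[-0.008,0,0,0,140],[-0.008,0,0,0,160],[-0.008,0,0,0,175],[-0.008,0,0,0,190],[-0.008,0,0,0,190]]]}}

```text
time: 66.45
position: [0.6621, -0.0536, 0.0877]
tool_rot: [-3.137, 0.161, -0.002]
ft_force: [2.4, 0.0, 13.0]
grip_width: 0.317
```

Run:
```python
from h import *
s=img("scene");crop(s,140,130,260,250,6,"l2")
S=tool()[2];print(tool()[0],S["grip_width"]*87,S["ft_force"],S["torque"])
```

```text
[ 0.66220306 -0.05366994  0.08772376] 27.664084524376143 [ 0.53988613  0.46861147 12.30094868] [-0.02088412  0.1088553  -0.0518095 ]
```

View pics/l2.png

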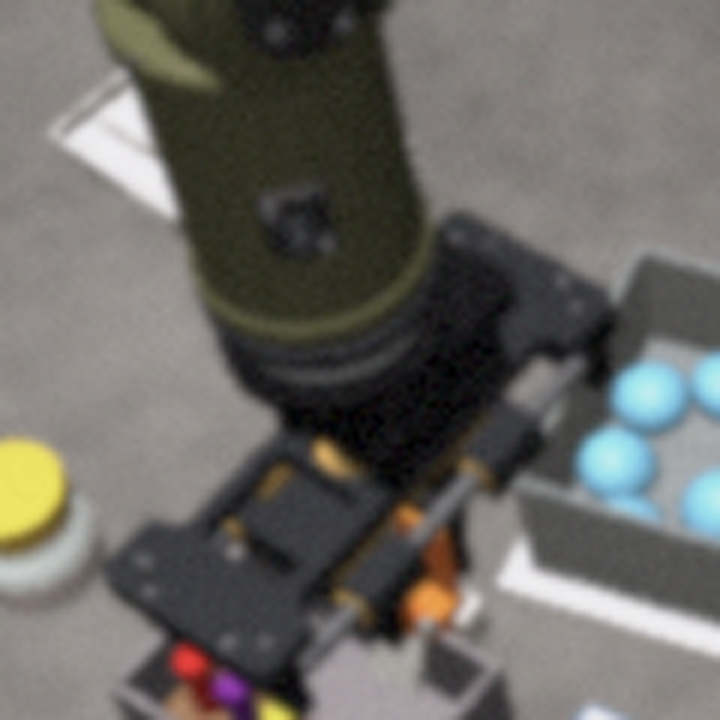

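Call:
{"method": "drive_tool", "body": {"rows": [[[0,0,0,0,255],[0,0,-0.03,0,255],[0,0,-0.08,0,255],[0,0,-0.15,0,255],[0,0,-0.25,0,255],[0,0,-0.25,0,255]]]}}

```text
time: 67.25
position: [0.6634, -0.0541, 0.1643]
tool_rot: [-3.137, 0.161, -0.009]
ft_force: [-0.1, -0.5, -0.4]
grip_width: 0.319
```

Run:
```python
from h import *
s=img("scene");crop(s,140,110,260,230,6,"l3")
S=tool()[2];print(tool()[0],S["grip_width"]*87,S["ft_force"],S["torque"])
p=frompan([-.062,.01])+[.001,.001];print(p,go(*p,.17,PY))
```

```text
[ 0.66231047 -0.05388264  0.16231098] 27.46403690911628 [-0.5554607  0.188197  -0.7052156] [-0.06494128  0.12435865  0.01467133]
[0.45919998 0.02839716] ([array([-0.702, -0.203, -0.028]), np.float64(-0.082)], 'tool x dir deg', np.float64(-5.9))
```

View pics/l3.png

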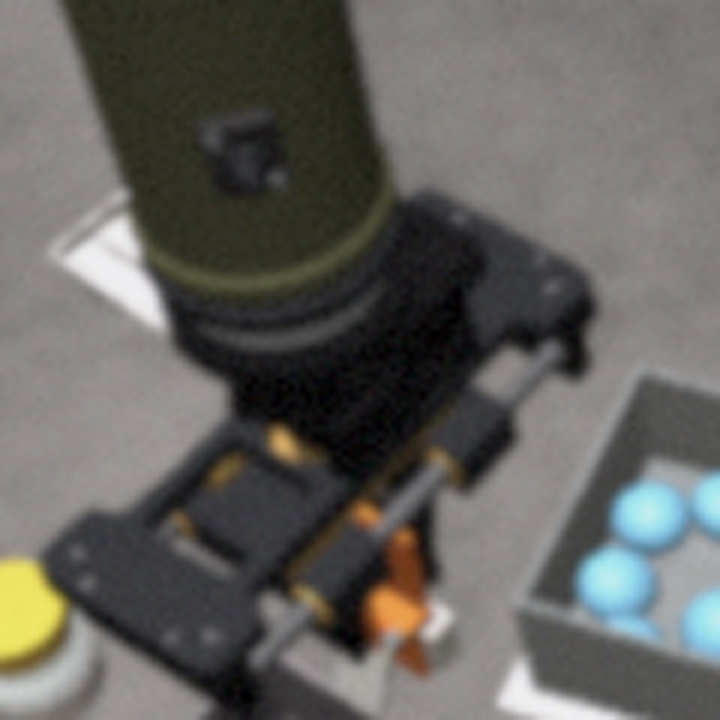

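Call:
{"method": "drive_tool", "body": {"rows": [[[0,0,-0.03,0,255],[-0.1,-0.03,-0.03,0,255],[-0.2,-0.06,-0.03,-0.02,255],[-0.3,-0.1,-0.03,-0.04,255],[-0.4,-0.15,-0.03,-0.06,255],[-0.4,-0.15,-0.03,-0.082,255],[-0.4,-0.15,-0.03,-0.082,255],[-0.4,-0.15,-0.03,-0.082,255]]]}}

```text
time: 68.3
position: [0.5468, 0.003, 0.1692]
tool_rot: [3.132, 0.24, -0.001]
ft_force: [0.3, -0.0, -0.3]
grip_width: 0.321
```

Run:
```python
from h import *
from scipy.ndimage import map_coordinates as mc
t0=cv2.imread("pics/t4.png") ; 
t=img("top");s=img("scene")
print(tool()[0])
# sample gray along pan x for y=.0.. using arm-free older top image t6f
g=cv2.cvtColor(cv2.imread("pics/t6f.png"),cv2.COLOR_BGR2GRAY).astype(float)
g2=cv2.cvtColor(s["img"],cv2.COLOR_BGR2GRAY).astype(float)
for nm,gg,d in(("top",g,t),("scene",g2,s)):
  for y in (.02,.04,.06):
    xs=np.arange(-.084,-.050,.002);v=[]
    for x in xs:
        w=frompan([x,y]);u=proj(d,[w[0],w[1],.07]);v.append(mc(gg,[[u[1]],[u[0]]],order=1)[0])
    print(nm,y,[f"{int(round(x*1000))}:{int(a)}" for x,a in zip(xs,v)])
```

```text
[0.54688656 0.00296159 0.16915893]
top 0.02 ['-84:107', '-82:117', '-80:141', '-78:182', '-76:199', '-74:204', '-72:202', '-70:188', '-68:134', '-66:96', '-64:87', '-62:118', '-60:122', '-58:125', '-56:130', '-54:131', '-52:129']
top 0.04 ['-84:111', '-82:120', '-80:142', '-78:180', '-76:197', '-74:204', '-72:201', '-70:187', '-68:135', '-66:97', '-64:89', '-62:120', '-60:123', '-58:128', '-56:133', '-54:135', '-52:134']
top 0.06 ['-84:111', '-82:119', '-80:140', '-78:179', '-76:197', '-74:204', '-72:201', '-70:187', '-68:135', '-66:99', '-64:93', '-62:124', '-60:126', '-58:129', '-56:133', '-54:134', '-52:134']
scene 0.02 ['-84:129', '-82:132', '-80:132', '-78:132', '-76:132', '-74:133', '-72:134', '-70:134', '-68:133', '-66:132', '-64:137', '-62:142', '-60:146', '-58:134', '-56:114', '-54:98', '-52:86']
scene 0.04 ['-84:129', '-82:128', '-80:128', '-78:128', '-76:130', '-74:128', '-72:127', '-70:127', '-68:127', '-66:128', '-64:132', '-62:137', '-60:141', '-58:133', '-56:119', '-54:99', '-52:88']
scene 0.06 ['-84:129', '-82:129', '-80:129', '-78:128', '-76:129', '-74:130', '-72:129', '-70:130', '-68:131', '-66:133', '-64:136', '-62:140', '-60:143', '-58:136', '-56:120', '-54:102', '-52:91']
```

Run:
```python
from h import *
p=frompan([-.0632,.012]);print(p,go(*p,.135,PY),tool()[0])
```

```text
[0.45670814 0.02919004] ([array([-0.284, -0.132,  0.114]), np.float64(-0.0)], 'tool x dir deg', np.float64(8.8)) [0.54688656 0.00296159 0.16915893]
```

Call:
{"method": "drive_tool", "body": {"rows": [[[-0.1,-0.05,0,0,255],[-0.2,-0.1,0,0,255],[-0.284,-0.132,0,0,255],[-0.284,-0.132,0.05,0,255],[-0.284,-0.132,0.114,0,255],[-0.284,-0.132,0.114,0,255],[-0.284,-0.132,0.114,0,255],[-0.284,-0.132,0.114,0,255]]]}}

```text
time: 69.4
position: [0.4572, 0.0292, 0.1358]
tool_rot: [-3.132, -0.242, -0.002]
ft_force: [-0.1, 0.8, -0.9]
grip_width: 0.32
```

Run:
```python
from h import *
s=img("scene");crop(s,220,110,320,210,8,"m1");t=img("top");crop(t,250,170,330,250,9,"m1t")
S=tool()[2];print(tool()[0],topan(tool()[0]),S["grip_width"]*87,S["ft_force"],np.round(S["tool_rot"],3))
```

```text
[0.45699692 0.02932076 0.13565544] [-0.06289462  0.01208501] 27.405097460899867 [ 1.10646021  0.09038886 -0.8630435 ] [-3.132e+00 -2.430e-01 -2.000e-03]
```

View pics/m1.png

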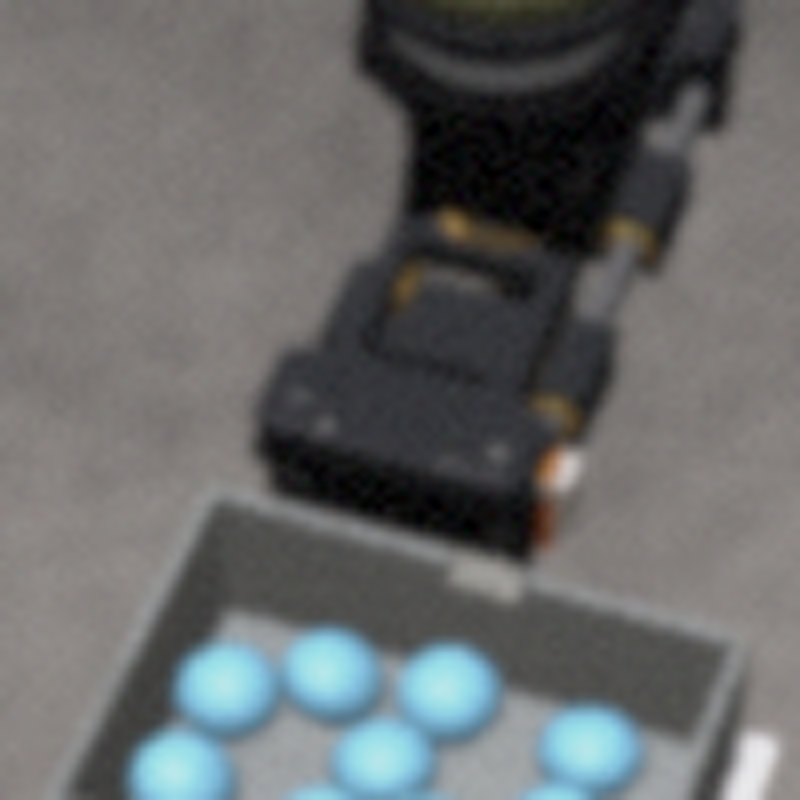

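View pics/m1t.png

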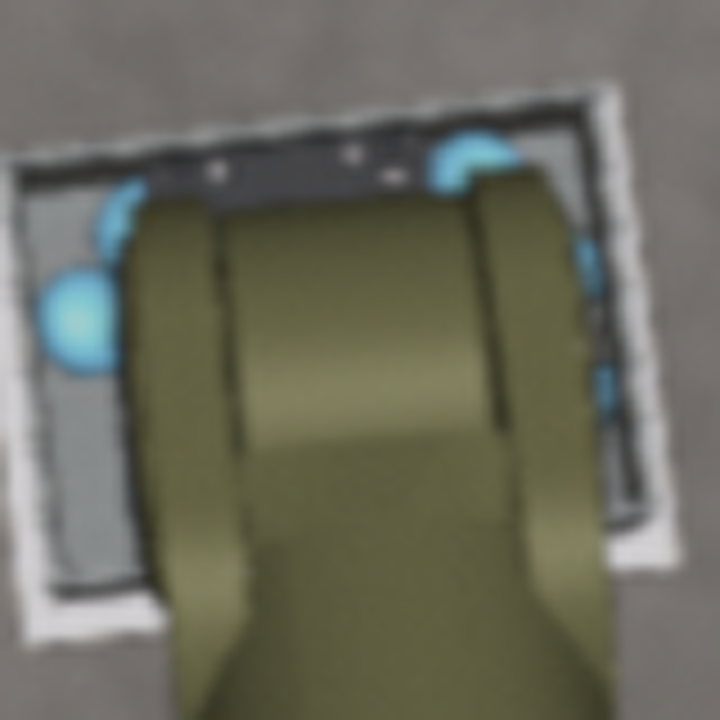

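Call:
{"method": "drive_tool", "body": {"rows": [[[0,0,0.02,0,255],[0,0,0.04,0,255],[0,0,0.06,0,255],[0,0,0.06,0,255]]]}}

```text
time: 70.0
position: [0.4559, 0.0292, 0.1164]
tool_rot: [3.132, 0.243, -0.002]
ft_force: [0.2, -0.1, -1.8]
grip_width: 0.316
```

Call:
{"method": "drive_tool", "body": {"rows": [[[0,0,0.02,0,255],[0,0,0.035,0,255],[0,0,0.035,0,255]]]}}

```text
time: 70.38
position: [0.4561, 0.0293, 0.1062]
tool_rot: [3.132, 0.243, -0.001]
ft_force: [0.5, -0.2, -0.7]
grip_width: 0.315
```

Call:
{"method": "drive_tool", "body": {"rows": [[[0,0,0.01,0,255],[0,0,0.022,0,255],[0,0,0.022,0,255]]]}}

```text
time: 70.75
position: [0.4562, 0.0293, 0.0997]
tool_rot: [3.132, 0.243, -0.001]
ft_force: [-0.1, -0.0, -0.5]
grip_width: 0.32
```

Run:
```python
from h import *
s=img("scene");crop(s,220,120,320,220,8,"m2")
S=tool()[2];print(tool()[0],topan(tool()[0]),S["grip_width"]*87,S["ft_force"],S["torque"])
```

```text
[0.45637527 0.02930626 0.09992664] [-0.06351117  0.01216578] 28.06272297052186 [ 0.27421982  0.14971189 -0.52681297] [-0.11065166  0.04928321 -0.02873923]
```

View pics/m2.png

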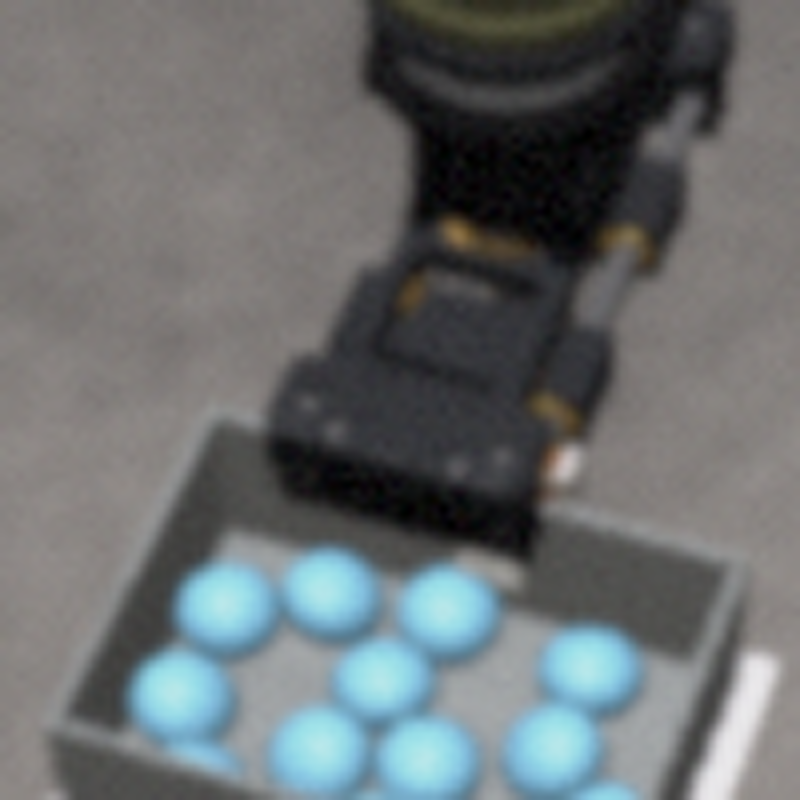

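Call:
{"method": "drive_tool", "body": {"rows": [[[0.005,0,0.004,0,255],[0.008,0,0.006,0,255],[0.008,0,0.006,0,255]]]}}

```text
time: 71.18
position: [0.4589, 0.0297, 0.0983]
tool_rot: [-3.132, -0.243, -0.0]
ft_force: [-0.8, -0.1, -0.9]
grip_width: 0.321
```

Call:
{"method": "drive_tool", "body": {"rows": [[[0,0,0,0,150],[0,0,0,0,120],[0,0,0,0,90],[0,0,0,0,60],[0,0,0,0,30],[0,0,0,0,10],[0,0,0,0,10],[0,0,0,0,10]]]}}

```text
time: 72.18
position: [0.4588, 0.0297, 0.0983]
tool_rot: [-3.132, -0.243, 0.0]
ft_force: [0.4, -0.2, -0.8]
grip_width: 0.955
```

Run:
```python
from h import *
s=img("scene");crop(s,220,120,320,220,8,"m3")
S=tool()[2];print(tool()[0],topan(tool()[0]),S["grip_width"]*87,S["ft_force"])
```

```text
[0.45877141 0.02971598 0.09823792] [-0.06108055  0.0122041 ] 83.44565608368562 [-0.3108183   0.06223769  0.27266791]
```

View pics/m3.png

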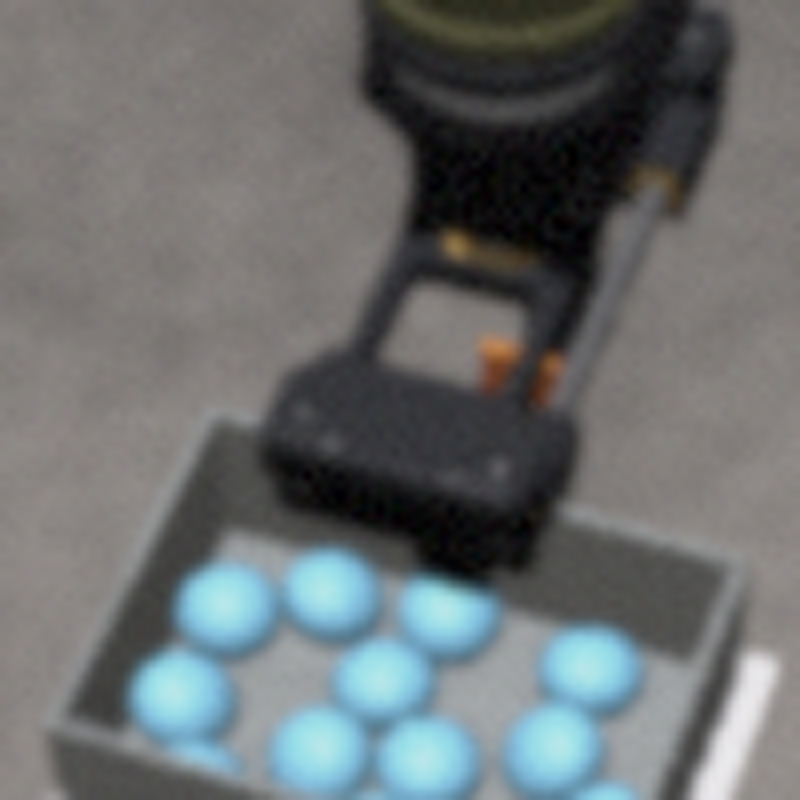

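Call:
{"method": "drive_tool", "body": {"rows": [[[0,0,-0.1,0,10],[0,0,-0.25,0,10],[0,0,-0.4,0,10],[0,-0.2,-0.4,0,10],[0,-0.4,-0.4,0,10],[0,-0.6,-0.4,0,10],[0,-0.7,-0.4,0,10],[0,-0.7,-0.4,0,10],[0,-0.7,-0.4,0,10]]]}}

```text
time: 73.35
position: [0.4267, 0.2361, 0.2181]
tool_rot: [3.131, 0.241, -0.0]
ft_force: [0.1, -0.6, 0.0]
grip_width: 0.958
```

Run:
```python
from h import *
print(tool()[0])
s=img("scene","n_s");crop(s,210,130,310,230,8,"n1");t=img("top","n_t");crop(t,240,165,330,245,8,"n1t");crop(t,370,200,440,260,8,"n2t")
```

```text
[0.42671278 0.23612025 0.21811268]
```

View pics/n1.png

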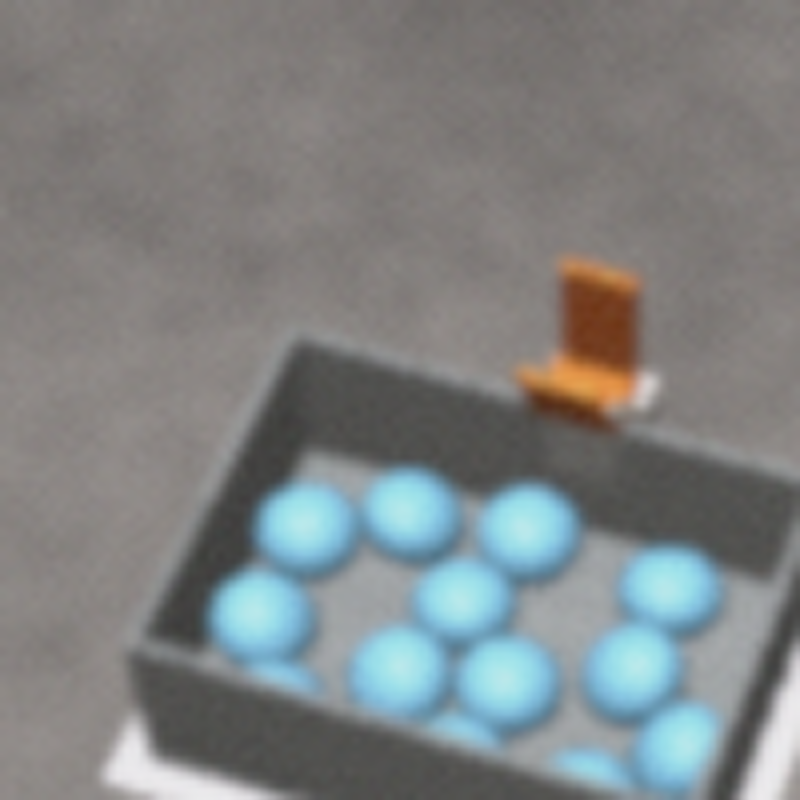

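View pics/n1t.png

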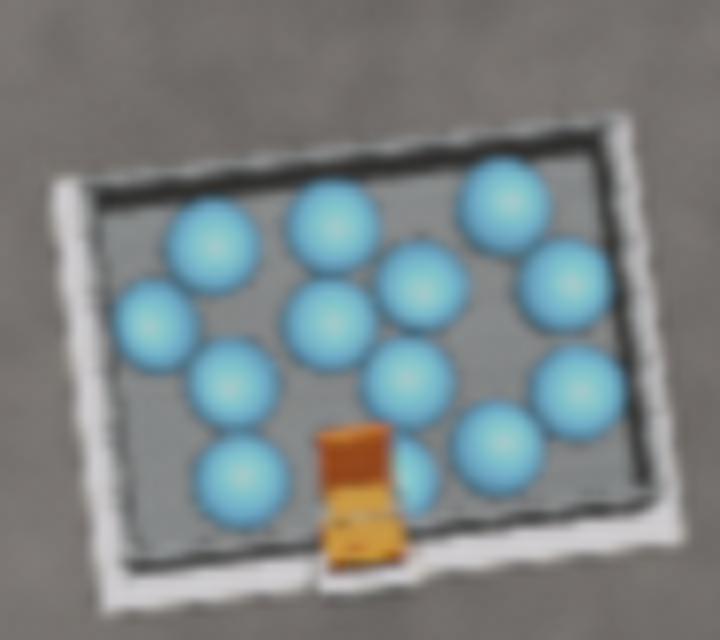

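View pics/n2t.png

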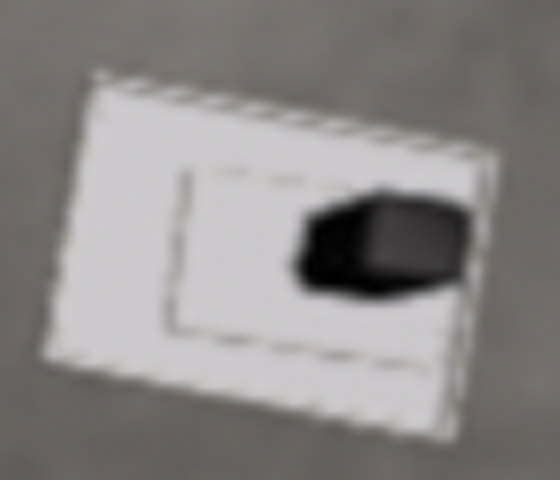

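View pics/n_s.png

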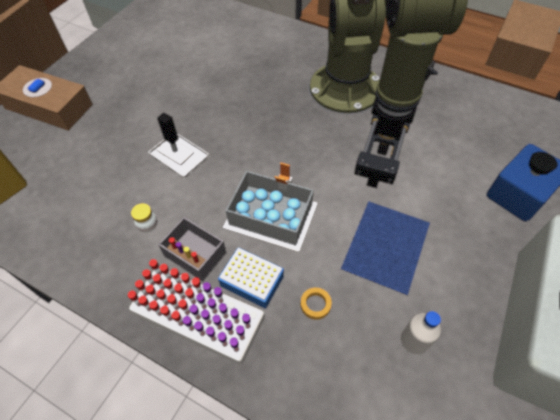

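Run:
```python
from h import *
t=img("top");s=img("scene")
ct=lambda x,y:(240+(x+.5)/8-.5,165+(y+.5)/8-.5)
cs=lambda x,y:(210+(x+.5)/8-.5,130+(y+.5)/8-.5)
for a,b in(((368,548),(600,267)),((355,432),(560,378))):
    X,e=tri(t,ct(*a),s,cs(*b)); print("clip lever",X,e,topan(X))
c2=lambda x,y:(370+(x+.5)/8-.5,200+(y+.5)/8-.5)
cor=[onz(t,*c2(*p),.012)[:2] for p in((97,75),(498,150),(455,440),(45,357))]
C=np.mean(cor,0); print("tray",C)
h=onz(t,*c2(418,236),.138)[:2]; yaw=np.radians(-8.8);R=np.array([[np.cos(yaw),-np.sin(yaw)],[np.sin(yaw),np.cos(yaw)]])
print("tamper top in tray",R.T@(h-C), "scene",onz(s,167.0,116,.138))
pl=[onz(t,*c2(*p),.011)[:2] for p in((183,172),(430,367))];print("plate ctr in tray",R.T@(np.mean(pl,0)-C))
```

```text
clip lever [0.44775948 0.02790589 0.12499859] 0.00020429419580229283 [-0.07223977  0.01209999]
clip lever [0.48437331 0.03343244 0.11678254] 0.001365959004124003 [-0.03521146  0.01196008]
tray [ 0.46903291 -0.29487151]
tamper top in tray [-0.00118319 -0.01417307] scene [ 0.46251539 -0.30199611  0.138     ]
plate ctr in tray [-0.00274863 -0.01181202]
```

Run:
```python
from bench import ctrl
print(ctrl.close_job())
```

```text
the job is handed in; nothing more can be done
None
```

I finished the job and handed it in at about 73 s on the robot's clock; no verdict was given.

- **Pebbles:** all five from the pad are in the pan. The last picture shows all 13 lying flat in one layer, with none on top of another. I measured heights for 10 of them after an earlier press: eight were 21–24 mm above the bench and two, tilted, were 24 and 26 mm (limit 28). I pressed once more after that and checked the result only by eye.
- **Tamping:** one press went wrong. The plate caught on the pan's -y wall and the tamper tilted about 0.35 rad in the grip. I set it flat in the tray, gripped it again and repeated the press at about 19–28 N. A fit to the pictures gave a tilt of about 0.01 rad after that press.
- **Tamper:** it stands upright in its tray, about 3 mm (x) and 12–14 mm (y) from the centre (limits 25 and 27 mm).
- **Clip:** it is on the pan's near (-x) wall, upright, with its casing outside. From its lever height, the throat is about 3 mm above the rim. I could not measure how firmly the jaws grip; the pictures show them closed on the wall.
- **Other items:** in the last picture the pot, tape and bottle look unmoved. The robot ended well clear of everything.

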